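# Weight down a glued guitar body and start the cure timer

### The job

The dark strip in the guitar body has just been glued: lay the plywood clamping board by its handle on the body, centred over the strip and lined up with it, then unhook every clamping weight from the rack by pushing back the hook's sprung keeper with the weight's own bail bar (fingers kept off hook and keeper) and stand all of the weights gently upright on the board, each wholly on it. Then set the cure timer by pressing its keys fully, one at a time: red (clear), yellow (long cure), green (start), leaving the blue key alone. Do not disturb the screwdriver, the glue bottle or the wax jar.

Things in the scene. Friction and masses are not known exactly. Their poses are not given: they have to be found in the camera images.
- guitar: solid maple guitar body without a neck, lying fixed on the bench: outline of two overlapping discs, radius 150 at local x = -75 and radius 122 at local x = +85, 45 thick, flat top. Origin under it on the bench; x runs along its centre line towards the neck end (away from the wide end), z up.
- strip (a point): centre of the dark walnut strip (250 long along the guitar's x, 50 wide) let flush into the body's top face, at the height of that face (45 above the bench); same axes as the guitar.
- board: loose plywood clamping board 370 (its x) x 150 (its y) x 15 thick, 0.55 kg, with a dark wooden handle block in the middle of its top, 36 along x by 26 along y by 37 tall (top 52 above the underside). Origin at the centre of its underside, z up. It starts flat on the bench at the left. Either way round along the strip is right.
- rack: fixed weight rack at the back: a grey rail on two posts with four yellow hooks alike, at y = -180, -60, 60, 180. Origin on the bench below the middle of the row of hook seats; x from the hook noses to the rail (away from the robot), y along the row, z up. Seats at x = 0, 250 high. Rail x 45 to 67, its top 20 above the seats; posts y = +-120, x 55 to 81; foot plate 12 thick, x 0 to 130, y +-140.
- hook0 (a point): seat of the hook at the rack's y = -180 (rack axes); the bail bar rests on it, bar axis 4 above. The hook is 10 wide; from the seat: prong 9 thick below it, tip upright x = -13 to -5, shank x = 27 to 39 up to 41 high. To unhook: push the bar 11 to 14 back (+x) against the keeper, raise it until its axis is 28 or more above the seat, then bring it forward (-x) over the nose.
- nose0 (a point): top of the free end of that hook's nose, 5 behind and 20 above the seat. The nose runs from the tip (x = -13) back over the bar to x = +5, 12 to 20 above the seat, so that a bar cannot go straight up.
- pin0 (a point): hinge pin of that hook's sprung safety keeper, 21 behind and 36 above the seat. The keeper, a folded steel sheet 16 wide that straddles the prong, hangs from it down and forward to just behind the bar. Pushing it back (+x) opens it, up to 0.75 rad, against about 3 N at the bar when shut, 6 N when open; it shuts by itself.
- weight0: clamping weight, about 0.7 kg (0.56 to 0.84): blue iron cylinder 54 in diameter, 40 tall, under a rigid bail of 8 mm round bar: two upright legs at local y = +-22 (52 over the outside) and a cross bar along y, its axis 100 above the underside (window below it 56 high, 36 wide). Origin at the centre of its underside, z up. Starts hanging by its bar in a hook; None if absent.
- weight1: another clamping weight, the same as weight0; hangs in another hook, or None if absent.
- weight2: another clamping weight, the same as weight0; hangs in another hook, or None if absent.
- weight3: another clamping weight, the same as weight0; hangs in another hook, or None if absent.
- timer: fixed dark grey cure timer 130 x 110 x 30 tall (origin under its centre; x away from the robot at yaw 0), with a black display bar along its far edge (x 27 to 57, 40 tall) and four round keys, 24 in diameter: red at (0, +23), yellow (0, -23), green (-43, +23), blue (-43, -23).
- key_red (a joint): red key: 0 up, 0.006 m fully down (4.5 N at the bottom); springs back.
- key_yellow (a joint): yellow key: 0 up, 0.006 m fully down (4.5 N at the bottom); springs back.
- key_green (a joint): green key: 0 up, 0.006 m fully down (4.5 N at the bottom); springs back.
- key_blue (a joint): blue key: 0 up, 0.006 m fully down (4.5 N at the bottom); springs back.
- key_red_top (a point): centre of the top face of the red key; moves with it.
- key_yellow_top (a point): centre of the top face of the yellow key; moves with it.
- key_green_top (a point): centre of the top face of the green key; moves with it.
- key_blue_top (a point): centre of the top face of the blue key; moves with it.
- screwdriver: bystander: screwdriver with a blue handle, lying on the bench near its right front; origin under its middle.
- glue: bystander: white glue bottle, 52 in diameter, 130 tall, standing at the back right; origin under its centre.
- wax: bystander: amber wax jar, 64 in diameter, 45 tall, standing at the back left; origin under its centre.
Not all that is in view belongs to the job. What is shaped like the weight1 but orange or turquoise is not meant.

How it is judged:
By the outcome, as a careful person would: the job done as asked, in the order asked, and still so for the second after the job is handed in, with the robot touching nothing.
Of weight0, weight1, weight2, weight3 only 3 to 4 are there at a start; the rules pass over those that are not, and their reading is None.
At some moment in a run one of board, weight0, weight1, weight2, weight3 may be knocked a few centimetres aside while the robot is not near it.
It also fails if it takes over 210 s, if anything falls off the work surface, if the arm or the gripper's body presses on something with over 40 N, if the wrist force passes 120 N, or if a joint passes its speed limit or range.

### The arm

A 6-joint arm with a two-finger parallel gripper is mounted at the origin on the work surface. World frame = base frame: x ahead of the robot, y to its left, z up, the work surface at z = 0. Lengths are in m, angles in rad, forces in N, time in s.
With the tool pointing down it reaches from about 0.3 to 0.85 m from the base axis. Payload 5.4 kg.
Tool frame: the origin (TCP) lies between the finger pads; the fingertips stand ctrl.tip_reach ahead of it and the grasp point (between the pads) lies 6 mm ahead of it (ctrl.tip_reach is the distance from the TCP to the fingertips, in m); z points along the fingers, y is the line along which they close (so a half turn about z gives the same grasp; the last joint's range is limited). The gripper opens to 85 mm and grips with 20 to 120 N. Pads are 22 mm wide; open, the fingers measure 114 mm over their backs; the gripper's body (76 mm by 85 mm) begins 54 mm behind the grasp point. The pads swing forward as they close: fully open they stand 13 mm farther back than shut.
Start: joints at [-1.328, 0.158, 1.597, -0, 1.386, -0.21], TCP at [0.252, -0.517, 0.256] pointing down, gripper open.
Joint ranges: [-2.91, 2.91], [-0.94, 2.29], [0.18, 2.7], [-1.29, 4.43], [0.17, 2.64], [-3, 3]. Speed limits (rad/s): [2.57, 2.57, 3.14, 3.14, 3.14, 3.14].

### API

Orientations are given as a unit quaternion [w, x, y, z].
In Python, from workcell import ctrl gives the robot as it stands.
- The arm moves only by the tool play_rows, never from a script. Its argument "deltas" is a list of rows, each an object of numbers: "dx", "dy", "dz": the shift along the tool's x, y, z in units of 40 mm (1.0 is 40 mm); "spin": the turn about the tool's z in rad. A call has 1 to 20 rows; each row shifts and turns the commanded pose from where the row before left it, along the tool's axes as they then stand; what a row does not reach is not made up. A row lasts 1/10 s, in which the tool goes at most 50 mm and 8.59 degrees, less where a joint would pass 70% of its speed; a pose out of reach is approached as far as the arm can. A call is refused whole if a number of a shift passes 1 or a number of a turn 0.15, either way. A call with a gripper value outside its range is refused whole. "hand" is the opening, from 0 (shut) to 1 (fully open), set as the call begins (left out, the last holds). The fingers move at their own pace and stop on an object; "grip_force" is the grip in N (left out, the last holds). Time passes only in rows, so rows that do not move let the fingers close. It gives the time, the measured TCP pose, the force, the opening and the grip force at its end, in the units of the state.
- ctrl.read_state(): the state, without advancing time (a new reading comes with each control period).
- ctrl.grab_frame(name): name is "scene" or "top" or "wrist"; returns a dict with "pixels" (384x512x3 uint8, blue, green, red), "camera_matrix" (3x3 intrinsics, pixels), "R" (3x3) and "t" (3): a world point X has camera coordinates R X + t. Camera axes: x right, y down, z forward; pixel columns grow to the right and rows downward; lengths in m; the calibration is good to about 2 mm. A picture is of the moment at which its call begins. There is no depth.
- ctrl.close_job(): hands the job in; it is judged then, once.
The state is a dict: "clock": time; "q": joint angles; "qd": joint speeds; "joint_torque": joint torques, N m; "position": TCP position; "tcp_rot": TCP orientation; "ft_force": force on the tool from outside, world axes, zero at the start; "wrist_torque": the same for the moment, N m; "grip_width": finger opening in m; "grasp_force": force on a finger pad.
Only numpy, scipy, OpenCV 4.12 (cv2) and the standard library are available. Lean on these libraries where they do the work, as an engineer would, in place of code of your own. Each camera call takes 0.05 s, during which the arm holds its last target. There are 200 camera calls.

## Working session

There is one attempt and no reset: what is moved stays moved. The work goes in short steps, Python scripts to look and compute and a tool call to move; the robot and the scene stay as the last step left them, time stands still between calls to the robot, and variables do not carry over. Pictures are saved under pics/ and viewed, at most 14 in all, crops included, and the job is handed in when it is done.

Besides the shell and the picture viewer there is one more tool, called after "Call:" by a JSON object that holds its "name" and its "arguments". play_rows: Moves the arm, as the interface text tells. Its arguments: {"type":"object","properties":{"deltas":{"type":"array","items":{"type":"object","properties":{"dx":{"type":"number"},"dy":{"type":"number"},"dz":{"type":"number"},"spin":{"type":"number"}}}},"hand":{"type":"number"},"grip_force":{"type":"number"}},"required":["deltas"]}

```bash
mkdir -p pics; ls; cat > h.py <<'E'
import numpy as np, cv2, pickle
from workcell import ctrl
def grab(n,save=None):
    f=ctrl.grab_frame(n); f={k:np.array(f[k]) for k in('pixels','camera_matrix','R','t')}
    if save: cv2.imwrite(f'pics/{save}.png',f['pixels'])
    pickle.dump(f,open(f'{n}.pkl','wb')); return f
def load(n): return pickle.load(open(f'{n}.pkl','rb'))
def px(f,u,v,z):
    K,R,t=f['camera_matrix'],f['R'],f['t']; d=R.T@np.linalg.inv(K)@np.array([u,v,1.]); c=-R.T@t
    return c+d*(z-c[2])/d[2]
def proj(f,X):
    p=f['camera_matrix']@(f['R']@np.array(X,float)+f['t']); return p[:2]/p[2]
E
python3 - <<'E'
from h import *
for n in('scene','top','wrist'):
    f=grab(n,n); print(n,f['camera_matrix'].round(1).tolist(),(-f['R'].T@f['t']).round(3),f['R'].round(2).tolist())
a=cv2.imread('pics/scene.png');b=cv2.imread('pics/top.png')
cv2.imwrite('pics/s_big.png',cv2.resize(a,(800,600),interpolation=3));cv2.imwrite('pics/t_big.png',cv2.resize(b,(800,600),interpolation=3))
s=ctrl.read_state();print(s,ctrl.tip_reach)
E
```

```text
pics
scene [[397.9, 0.0, 254.9], [0.0, 397.9, 197.6], [0.0, 0.0, 1.0]] [0.386 0.683 0.941] [[-0.98, -0.22, 0.02], [-0.17, 0.69, -0.71], [0.14, -0.69, -0.71]]
top [[363.9, 0.0, 255.4], [0.0, 363.9, 192.9], [0.0, 0.0, 1.0]] [ 0.373 -0.044  1.133] [[0.02, -1.0, 0.01], [-0.98, -0.02, -0.18], [0.18, -0.01, -0.98]]
wrist [[278.4, 0.0, 256.7], [0.0, 278.4, 190.9], [0.0, 0.0, 1.0]] [ 0.315 -0.485  0.373] [[0.44, -0.9, -0.0], [-0.86, -0.42, 0.28], [-0.25, -0.12, -0.96]]
{'clock': 0.15, 'q': array([-1.32808935e+00,  1.58918835e-01,  1.59798260e+00, -1.08907511e-05,
        1.38621457e+00, -2.10110538e-01]), 'qd': array([ 0.00212126, -0.00227883, -0.00502737, -0.00058995,  0.00211962,
        0.00169243]), 'joint_torque': array([ 1.00564755e-04, -3.96376705e+01, -3.31785250e+01, -1.35728319e-04,
        5.50658777e-03, -9.83956511e-06]), 'position': array([ 0.25142548, -0.51661819,  0.25551503]), 'tcp_rot': array([-7.61488248e-04,  9.74478329e-01,  2.24480303e-01, -1.77648265e-05]), 'ft_force': array([-0.6826931 ,  0.00965407,  0.80325958]), 'wrist_torque': array([ 0.00522758,  0.04566981, -0.02590884]), 'grasp_force': 0.0, 'grip_width': 0.08533233196497757} 0.025
```

View pics/s_big.png

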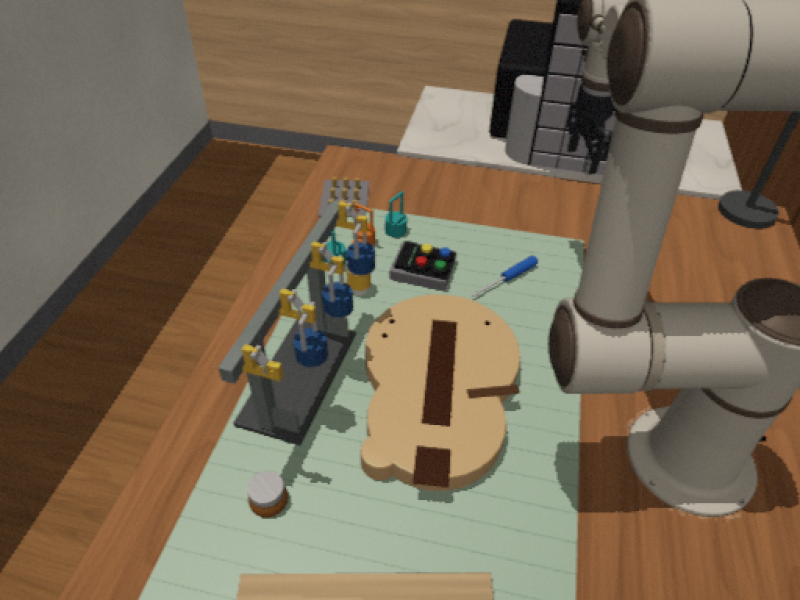

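View pics/t_big.png

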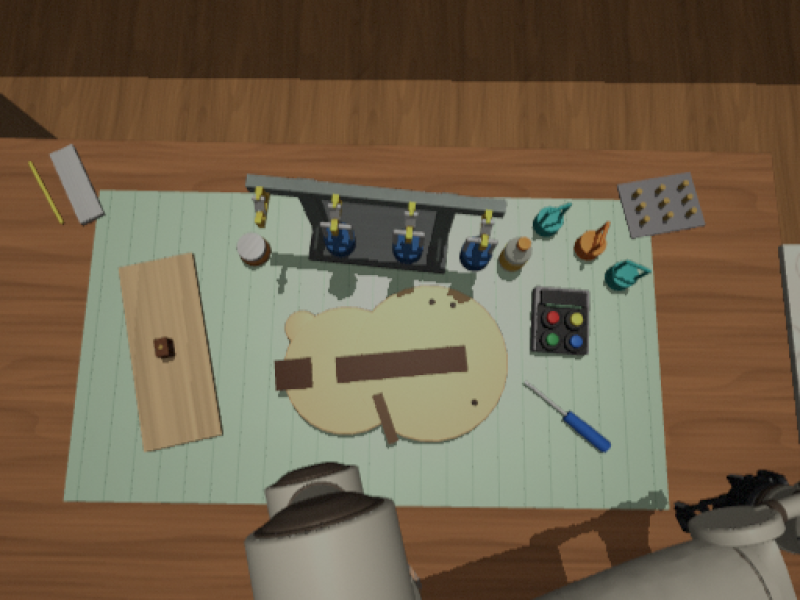

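The scene and top pictures show three blue weights on the hooks, which sit at big-picture (340,240), (408,245) and (476,252). The left hook is empty. The board's handle is at (164,347), the strip runs (336,370)–(466,359), and the timer is at (560,320). I'll enlarge two crops.

```bash
python3 - <<'E'
import cv2
b=cv2.imread('pics/top.png')
cv2.imwrite('pics/cA.png',cv2.resize(b[155:295,70:330],None,fx=3,fy=3,interpolation=2))
cv2.imwrite('pics/cB.png',cv2.resize(b[105:235,150:400],None,fx=3.2,fy=3.2,interpolation=2))
E
```

```text
(no output)
```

View pics/cA.png

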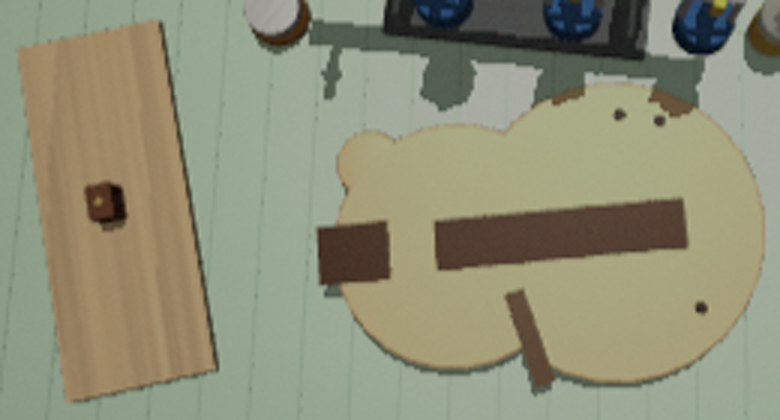

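View pics/cB.png

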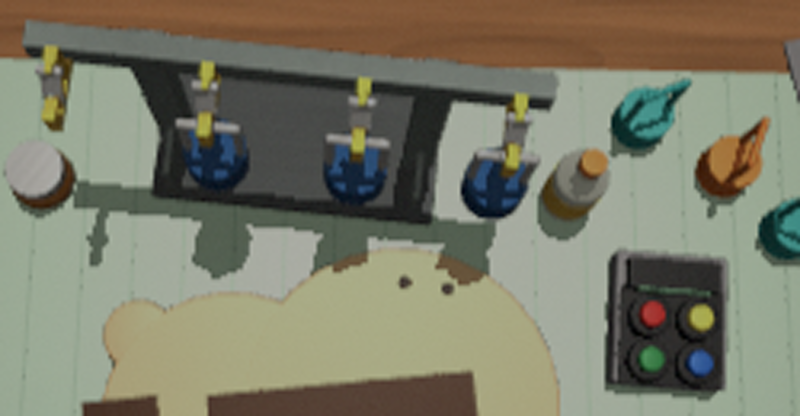

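```bash
python3 - <<'E'
from h import *
from scipy.optimize import least_squares as ls
f=load('top')
A=lambda p:((p[0]+.5)/3-.5+70,(p[1]+.5)/3-.5+155)
B=lambda p:((p[0]+.5)/3.2-.5+150,(p[1]+.5)/3.2-.5+105)
def fit(loc,pix,x0):
    def T(p,l): c,s=np.cos(p[2]),np.sin(p[2]); return [p[0]+c*l[0]-s*l[1],p[1]+s*l[0]+c*l[1],l[2]]
    r=ls(lambda p:np.concatenate([proj(f,T(p,l))-q for l,q in zip(loc,pix)]),x0)
    print(r.x.round(4),'res px',r.fun.round(1)); return r.x
# board (x local along world approx x)
fit([(.185,.075,.015),(.185,-.075,.015),(-.185,-.075,.015),(-.185,.075,.015)],[A(p) for p in[(18,47),(161,20),(217,369),(68,402)]],[.45,.4,0])
# strip local x along world -y or +y: take x ->+y
fit([(.125,.025,.045),(.125,-.025,.045),(-.125,-.025,.045),(-.125,.025,.045)],[A(p) for p in[(438,270),(435,222),(684,199),(688,246)]],[.4,0,1.5])
fit([(-.013,y,.27) for y in(.18,.06,-.06,-.18)],[B(p) for p in[(54,126),(205,141),(358,156),(512,169)]],[.6,0,0])
fit([(0,.023,.036),(0,-.023,.036),(-.043,.023,.036),(-.043,-.023,.036)],[B(p) for p in[(652,313),(702,318),(652,358),(699,362)]],[.45,-.3,0])
# weight bail bar ends
for a,b in[((180,123),(240,129)),((331,139),(386,143)),((474,152),(535,160))]:
    P,Q=px(f,*B(a),.254),px(f,*B(b),.254); print('bar',P.round(4),Q.round(4),((P+Q)/2).round(4))
P=px(f,*A((101,203)),.052);print('handle',P)
for n,p,z in[('wax',(40,172),.045),('glue',(594,163),.13)]: print(n,px(f,*B(p),z))
E
```

```text
[0.48   0.3956 0.2339] res px [ 0.1  0.2 -0.  -0.7  0.2  0.1 -0.3  0.4]
[ 0.4549 -0.0599  1.6801] res px [-0.   0.4 -0.3 -0.4 -0.1 -0.5  0.5  0.5]
[ 0.6511 -0.0077 -0.0788] res px [-1.4 -0.  -0.1 -0.1  0.5 -0.2  1.   0.3]
[ 0.5507 -0.3781 -0.0739] res px [ 0.3  0.1 -0.3 -0.1 -0.2 -0.   0.2  0.1]
bar [0.6618 0.0748 0.254 ] [0.6578 0.0275 0.254 ] [0.6598 0.0511 0.254 ]
bar [ 0.651  -0.0442  0.254 ] [ 0.6486 -0.0874  0.254 ] [ 0.6498 -0.0658  0.254 ]
bar [ 0.6426 -0.1566  0.254 ] [ 0.637  -0.2045  0.254 ] [ 0.6398 -0.1806  0.254 ]
handle [0.47744315 0.39543842 0.052     ]
wax [0.67854541 0.23576231 0.045     ]
glue [ 0.67240759 -0.28006433  0.13      ]
```

```bash
cat >> h.py <<'E'
def pose():
    s=ctrl.read_state(); w,x,y,z=s['tcp_rot']
    psi=np.arctan2(2*(x*y+w*z),1-2*(y*y+z*z)); return np.array(s['position']),psi,s
def plan(x,y,z,psi,start=None):
    """total tool-axis shift in units, and spin; translate first, then spin. start: previous target (x,y,z,psi)"""
    if start is None:
        p,ps,s=pose(); print('at',p.round(4),round(ps,4),'t',round(s['clock'],2))
    else: p,ps=np.array(start[:3]),start[3]
    d=np.array([x,y,z])-p; c,s=np.cos(ps),np.sin(ps)
    u=np.array([c*d[0]+s*d[1],s*d[0]-c*d[1],-d[2]])/.04
    dp=(psi-ps+np.pi)%(2*np.pi)-np.pi
    print('total units',u.round(3),'spin',round(-dp,3),'norm rows>=',round(np.linalg.norm(u)/1.2,1)); return (x,y,z,psi)
E
python3 - <<'E'
from h import *
a=plan(.479,.3955,.20,.234)
plan(.479,.3955,.047,.234,a)
E
```

```text
at [ 0.2514 -0.5166  0.2555] 0.4528 t 0.15
total units [ 15.092 -18.016   1.388] spin 0.219 norm rows>= 19.6
total units [0.    0.    3.825] spin -0.0 norm rows>= 3.2
```

Call:
{"name": "play_rows", "arguments": {"deltas": [{"dx": 0.7,"dy": -0.84},{"dx": 0.7,"dy": -0.84},{"dx": 0.7,"dy": -0.84},{"dx": 0.7,"dy": -0.84},{"dx": 0.7,"dy": -0.84},{"dx": 0.7,"dy": -0.84},{"dx": 0.7,"dy": -0.84},{"dx": 0.7,"dy": -0.84},{"dx": 0.7,"dy": -0.84},{"dx": 0.7,"dy": -0.84},{"dx": 0.7,"dy": -0.84},{"dx": 0.7,"dy": -0.84},{"dx": 0.7,"dy": -0.84},{"dx": 0.7,"dy": -0.84},{"dx": 0.7,"dy": -0.84},{"dx": 0.7,"dy": -0.84},{"dx": 0.7,"dy": -0.84},{"dx": 0.7,"dy": -0.84},{"dz": 0.2},{"dz": 0.2}], "hand": 1}}

```text
invalid input at $.deltas[0]: expected keys dx, dy, dz, spin
```

```bash
python3 - <<'E'
from h import *
a=plan(.479,.3955,.20,.234)
E
```

```text
at [ 0.2514 -0.5166  0.2555] 0.4528 t 0.15
total units [ 15.092 -18.016   1.388] spin 0.219 norm rows>= 19.6
```

Call:
{"name": "play_rows", "arguments": {"deltas": [{"dx": 0.76,"dy": -0.9,"dz": 0.07,"spin": 0},{"dx": 0.76,"dy": -0.9,"dz": 0.07,"spin": 0},{"dx": 0.76,"dy": -0.9,"dz": 0.07,"spin": 0},{"dx": 0.76,"dy": -0.9,"dz": 0.07,"spin": 0},{"dx": 0.76,"dy": -0.9,"dz": 0.07,"spin": 0},{"dx": 0.76,"dy": -0.9,"dz": 0.07,"spin": 0},{"dx": 0.76,"dy": -0.9,"dz": 0.07,"spin": 0},{"dx": 0.76,"dy": -0.9,"dz": 0.07,"spin": 0},{"dx": 0.76,"dy": -0.9,"dz": 0.07,"spin": 0},{"dx": 0.76,"dy": -0.9,"dz": 0.07,"spin": 0},{"dx": 0.76,"dy": -0.9,"dz": 0.07,"spin": 0},{"dx": 0.76,"dy": -0.9,"dz": 0.07,"spin": 0},{"dx": 0.76,"dy": -0.9,"dz": 0.07,"spin": 0},{"dx": 0.76,"dy": -0.9,"dz": 0.07,"spin": 0},{"dx": 0.76,"dy": -0.9,"dz": 0.07,"spin": 0},{"dx": 0.76,"dy": -0.9,"dz": 0.07,"spin": 0},{"dx": 0.76,"dy": -0.9,"dz": 0.07,"spin": 0},{"dx": 0.76,"dy": -0.9,"dz": 0.07,"spin": 0},{"dx": 0.76,"dy": -0.9,"dz": 0.07,"spin": 0},{"dx": 0.64,"dy": -0.9,"dz": 0.07,"spin": 0}], "hand": 1}}

```text
clock: 2.15
position: [0.4791, 0.3963, 0.1997]
tcp_rot: [0.0, 0.974, 0.225, -0.0]
ft_force: [0.6, -1.4, 0.6]
grip_width: 0.0856
grasp_force: 0.0
```

Call:
{"name": "play_rows", "arguments": {"deltas": [{"dx": 0,"dy": 0,"dz": 0,"spin": 0.11},{"dx": 0,"dy": 0,"dz": 0,"spin": 0.11},{"dx": 0,"dy": 0,"dz": 0,"spin": 0},{"dx": 0,"dy": 0,"dz": 0,"spin": 0}]}}

```text
clock: 2.55
position: [0.4788, 0.3941, 0.2001]
tcp_rot: [0.0, 0.993, 0.117, -0.0]
ft_force: [0.3, -0.3, 0.1]
grip_width: 0.0855
grasp_force: 0.0
```

```bash
python3 - <<'E'
from h import *
a=plan(.479,.3955,.20,.234)
grab('wrist','w1'); grab('top','t1')
w=cv2.imread('pics/w1.png');b=cv2.imread('pics/t1.png')
cv2.imwrite('pics/m1.png',np.hstack([cv2.resize(w,(400,300)),cv2.resize(b[90:300,60:340],(400,300))]))
E
```

```text
at [0.4788 0.3941 0.2001] 0.2352 t 2.55
total units [ 0.013 -0.033  0.002] spin 0.001 norm rows>= 0.0
```

View pics/m1.png

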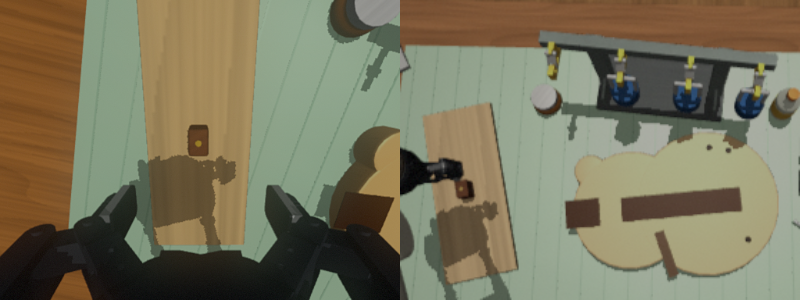

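The wrist picture shows the handle at (199,143), squarely between the fingers. I'll descend, grip and lift.

Call:
{"name": "play_rows", "arguments": {"deltas": [{"dx": 0,"dy": -0.03,"dz": 0.6,"spin": 0},{"dx": 0,"dy": 0,"dz": 0.6,"spin": 0},{"dx": 0,"dy": 0,"dz": 0.6,"spin": 0},{"dx": 0,"dy": 0,"dz": 0.6,"spin": 0},{"dx": 0,"dy": 0,"dz": 0.6,"spin": 0},{"dx": 0,"dy": 0,"dz": 0.4,"spin": 0},{"dx": 0,"dy": 0,"dz": 0.4,"spin": 0},{"dx": 0,"dy": 0,"dz": 0,"spin": 0},{"dx": 0,"dy": 0,"dz": 0,"spin": 0}]}}

```text
clock: 3.55
position: [0.479, 0.3956, 0.0487]
tcp_rot: [-0.0, 0.993, 0.116, 0.0]
ft_force: [0.6, -0.1, 0.9]
grip_width: 0.0856
grasp_force: 0.0
```

Call:
{"name": "play_rows", "arguments": {"deltas": [{"dx": 0,"dy": 0,"dz": 0,"spin": 0},{"dx": 0,"dy": 0,"dz": 0,"spin": 0},{"dx": 0,"dy": 0,"dz": 0,"spin": 0},{"dx": 0,"dy": 0,"dz": 0,"spin": 0},{"dx": 0,"dy": 0,"dz": 0,"spin": 0},{"dx": 0,"dy": 0,"dz": 0,"spin": 0},{"dx": 0,"dy": 0,"dz": 0,"spin": 0},{"dx": 0,"dy": 0,"dz": 0,"spin": 0},{"dx": 0,"dy": 0,"dz": 0,"spin": 0},{"dx": 0,"dy": 0,"dz": 0,"spin": 0}], "hand": 0, "grip_force": 70}}

```text
clock: 4.55
position: [0.4792, 0.3961, 0.0492]
tcp_rot: [-0.001, 0.993, 0.116, 0.001]
ft_force: [-1.0, 2.0, 5.5]
grip_width: 0.0251
grasp_force: 71.5
```

Call:
{"name": "play_rows", "arguments": {"deltas": [{"dx": 0,"dy": 0,"dz": -0.2,"spin": 0},{"dx": 0,"dy": 0,"dz": -0.4,"spin": 0},{"dx": 0,"dy": 0,"dz": -0.5,"spin": 0},{"dx": 0,"dy": 0,"dz": -0.5,"spin": 0},{"dx": 0,"dy": 0,"dz": -0.5,"spin": 0},{"dx": 0,"dy": 0,"dz": -0.5,"spin": 0},{"dx": 0,"dy": 0,"dz": -0.4,"spin": 0},{"dx": 0,"dy": 0,"dz": 0,"spin": 0},{"dx": 0,"dy": 0,"dz": 0,"spin": 0}]}}

```text
clock: 5.45
position: [0.4784, 0.3952, 0.168]
tcp_rot: [0.0, 0.993, 0.116, -0.0]
ft_force: [0.5, 0.8, -5.3]
grip_width: 0.0248
grasp_force: 70.3
```

```bash
python3 - <<'E'
from h import *
grab('wrist','w2'); grab('top','t2')
a=plan(.4549,-.0599,.167,.235); plan(.4549,-.0599,.167,1.68,a)
w=cv2.imread('pics/w2.png');b=cv2.imread('pics/t2.png')
cv2.imwrite('pics/m2.png',np.hstack([cv2.resize(w,(400,300)),cv2.resize(b[90:300,60:340],(400,300))]))
E
```

```text
at [0.4777 0.3949 0.1666] 0.2327 t 5.55
total units [-3.1770e+00  1.0931e+01 -1.0000e-02] spin -0.002 norm rows>= 9.5
total units [ 0.  0. -0.] spin -1.445 norm rows>= 0.0
```

View pics/m2.png

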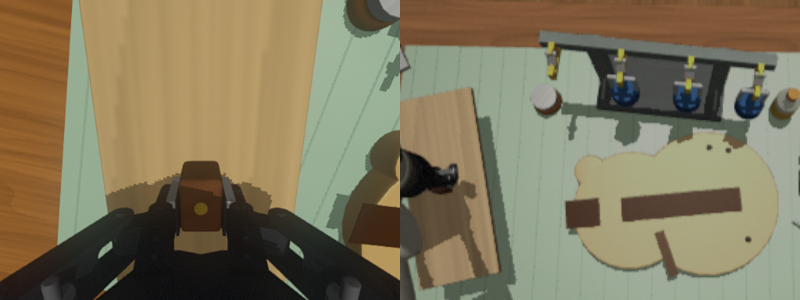

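The handle is centred in the grip, and the board is held flat. I'll carry it over the strip.

Call:
{"name": "play_rows", "arguments": {"deltas": [{"dx": -0.1,"dy": 0.4,"dz": 0.1,"spin": 0},{"dx": -0.2,"dy": 0.7,"dz": 0.1,"spin": 0},{"dx": -0.25,"dy": 0.9,"dz": 0.1,"spin": 0},{"dx": -0.25,"dy": 0.9,"dz": 0.1,"spin": 0},{"dx": -0.25,"dy": 0.9,"dz": 0.1,"spin": 0},{"dx": -0.25,"dy": 0.9,"dz": 0.1,"spin": 0},{"dx": -0.25,"dy": 0.9,"dz": 0.1,"spin": 0},{"dx": -0.25,"dy": 0.9,"dz": 0,"spin": 0},{"dx": -0.25,"dy": 0.9,"dz": 0,"spin": 0},{"dx": -0.25,"dy": 0.9,"dz": 0,"spin": 0},{"dx": -0.25,"dy": 0.9,"dz": 0,"spin": 0},{"dx": -0.25,"dy": 0.8,"dz": 0,"spin": 0},{"dx": -0.2,"dy": 0.6,"dz": 0,"spin": 0},{"dx": -0.18,"dy": 0.43,"dz": 0,"spin": 0},{"dx": 0,"dy": 0.2,"dz": 0,"spin": 0},{"dx": 0,"dy": 0,"dz": 0,"spin": -0.08},{"dx": 0,"dy": 0,"dz": 0,"spin": -0.12},{"dx": 0,"dy": 0,"dz": 0,"spin": -0.12},{"dx": 0,"dy": 0,"dz": 0,"spin": -0.12},{"dx": 0,"dy": 0,"dz": 0,"spin": -0.12}]}}

```text
clock: 7.55
position: [0.4582, -0.0701, 0.1395]
tcp_rot: [-0.001, 0.921, 0.389, -0.0]
ft_force: [1.0, 0.1, -6.2]
grip_width: 0.0249
grasp_force: 70.3
```

Call:
{"name": "play_rows", "arguments": {"deltas": [{"dx": 0,"dy": 0,"dz": 0,"spin": -0.12},{"dx": 0,"dy": 0,"dz": 0,"spin": -0.12},{"dx": 0,"dy": 0,"dz": 0,"spin": -0.12},{"dx": 0,"dy": 0,"dz": 0,"spin": -0.12},{"dx": 0,"dy": 0,"dz": 0,"spin": -0.12},{"dx": 0,"dy": 0,"dz": 0,"spin": -0.12},{"dx": 0,"dy": 0,"dz": 0,"spin": -0.08},{"dx": 0,"dy": 0,"dz": 0,"spin": -0.08},{"dx": 0,"dy": 0,"dz": 0,"spin": -0.05},{"dx": 0,"dy": 0,"dz": 0,"spin": 0},{"dx": 0,"dy": 0,"dz": 0,"spin": 0},{"dx": 0,"dy": 0,"dz": 0,"spin": 0}]}}

```text
clock: 8.75
position: [0.4585, -0.0707, 0.14]
tcp_rot: [-0.0, 0.652, 0.759, -0.0]
ft_force: [-0.5, 1.0, -5.9]
grip_width: 0.0248
grasp_force: 70.3
```

```bash
python3 - <<'E'
from h import *
f=grab('top','t3'); plan(.4549,-.0599,.140,1.68)
w=f['pixels'][130:290,130:360]
cv2.imwrite('pics/m3.png',cv2.resize(w,None,fx=3.4,fy=3.4,interpolation=2))
E
```

```text
at [ 0.4585 -0.0708  0.1401] 1.7223 t 8.8
total units [ 0.283 -0.047  0.003] spin 0.042 norm rows>= 0.2
```

View pics/m3.png

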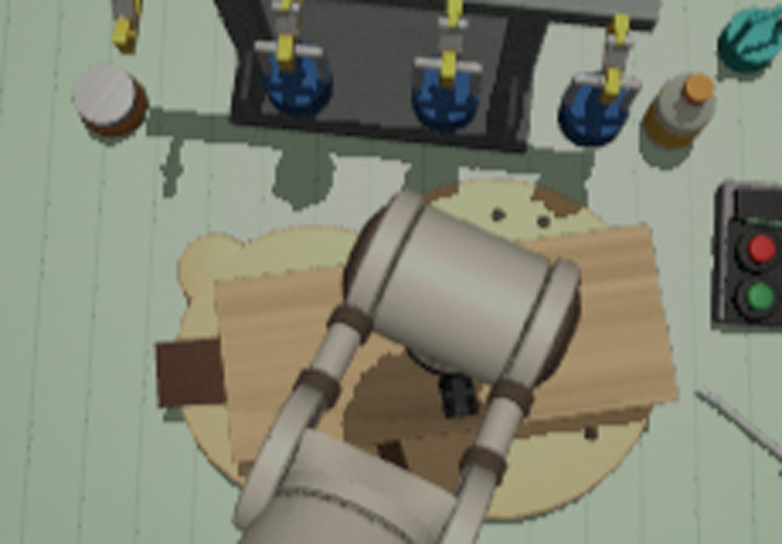

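The board's corners show at crop (215,283), (650,226) and (678,397), with the arm over the rest. I'll fit its pose relative to the tool.

```bash
cat >> h.py <<'E'
from scipy.optimize import least_squares as ls
def fit(f,loc,pix,x0):
    def T(p,l): c,s=np.cos(p[2]),np.sin(p[2]); return [p[0]+c*l[0]-s*l[1],p[1]+s*l[0]+c*l[1],l[2]]
    r=ls(lambda p:np.concatenate([proj(f,T(p,l))-q for l,q in zip(loc,pix)]),x0)
    print(r.x.round(4),'res px',r.fun.round(1)); return r.x
def crop(p,s,u0,v0): return ((p[0]+.5)/s-.5+u0,(p[1]+.5)/s-.5+v0)
E
python3 - <<'E'
from h import *
f=load('top'); z=.106
b=fit(f,[(.185,-.075,z),(.185,.075,z)][:1]+[(-.185,-.075,z),(-.185,.075,z)],[crop(p,3.4,130,130) for p in[(215,283),(650,226),(678,397)]],[.45,-.06,1.7])
p,ps,_=pose(); c,s=np.cos(ps),np.sin(ps); d=b[:2]-p[:2]
print('board in tool x,y',(c*d[0]+s*d[1]),(s*d[0]-c*d[1]),b[2]-ps)
E
```

```text
[ 0.4582 -0.0694  1.7253] res px [-0.6 -0.2 -0.2 -0.9  0.7  1. ]
board in tool x,y 0.001404651541988745 -0.00011088107228877201 0.003066847450969634
```

Call:
{"name": "play_rows", "arguments": {"deltas": [{"dx": 0.12,"dy": -0.02,"dz": 0,"spin": 0},{"dx": 0.13,"dy": -0.03,"dz": 0,"spin": 0},{"dx": 0,"dy": 0,"dz": 0,"spin": 0.045},{"dx": 0,"dy": 0,"dz": 0.3,"spin": 0},{"dx": 0,"dy": 0,"dz": 0.3,"spin": 0},{"dx": 0,"dy": 0,"dz": 0.2,"spin": 0},{"dx": 0,"dy": 0,"dz": 0.1,"spin": 0},{"dx": 0,"dy": 0,"dz": 0.1,"spin": 0},{"dx": 0,"dy": 0,"dz": 0.05,"spin": 0},{"dx": 0,"dy": 0,"dz": 0.04,"spin": 0},{"dx": 0,"dy": 0,"dz": 0.02,"spin": 0},{"dx": 0,"dy": 0,"dz": 0,"spin": 0},{"dx": 0,"dy": 0,"dz": 0,"spin": 0}]}}

```text
clock: 10.1
position: [0.4553, -0.0615, 0.0961]
tcp_rot: [0.0, 0.668, 0.744, 0.0]
ft_force: [-0.1, -0.3, -5.0]
grip_width: 0.0252
grasp_force: 70.2
```

```bash
python3 - <<'E'
from h import *
f=grab('top','t4'); plan(.4549,-.0599,.0942,1.68)
a=f['pixels'][150:290,130:360]
cv2.imwrite('pics/m4.png',cv2.resize(a,None,fx=3.4,fy=3.4,interpolation=2))
E
```

```text
at [ 0.4552 -0.0615  0.0961] 1.6778 t 10.15
total units [ 0.04  -0.004  0.048] spin -0.002 norm rows>= 0.1
```

Call:
{"name": "play_rows", "arguments": {"deltas": [{"dx": 0,"dy": 0,"dz": 0.025,"spin": 0},{"dx": 0,"dy": 0,"dz": 0.025,"spin": 0},{"dx": 0,"dy": 0,"dz": 0,"spin": 0},{"dx": 0,"dy": 0,"dz": 0,"spin": 0}]}}

```text
clock: 10.55
position: [0.4552, -0.0615, 0.0942]
tcp_rot: [0.0, 0.668, 0.744, 0.0]
ft_force: [-0.4, 0.1, -1.4]
grip_width: 0.025
grasp_force: 70.8
```

The board is resting on the body, since the load has gone off the wrist. I'll release, rise and go over the weight in the hook at y = +60.

Call:
{"name": "play_rows", "arguments": {"deltas": [{"dx": 0,"dy": 0,"dz": 0,"spin": 0},{"dx": 0,"dy": 0,"dz": 0,"spin": 0},{"dx": 0,"dy": 0,"dz": 0,"spin": 0},{"dx": 0,"dy": 0,"dz": 0,"spin": 0},{"dx": 0,"dy": 0,"dz": 0,"spin": 0},{"dx": 0,"dy": 0,"dz": 0,"spin": 0},{"dx": 0,"dy": 0,"dz": -0.2,"spin": 0},{"dx": 0,"dy": 0,"dz": -0.6,"spin": 0},{"dx": 0,"dy": 0,"dz": -1,"spin": 0},{"dx": 0,"dy": 0,"dz": -1,"spin": 0},{"dx": 0,"dy": 0,"dz": -1,"spin": 0},{"dx": 0,"dy": 0,"dz": -1,"spin": 0},{"dx": 0,"dy": 0,"dz": -1,"spin": 0.1},{"dx": 0,"dy": 0,"dz": -1,"spin": 0.13},{"dx": 0,"dy": 0,"dz": 0,"spin": 0.13},{"dx": 0,"dy": 0,"dz": 0,"spin": 0.13},{"dx": 0,"dy": 0,"dz": 0,"spin": 0.13},{"dx": 0,"dy": 0,"dz": 0,"spin": 0.13},{"dx": 0,"dy": 0,"dz": 0,"spin": 0.13},{"dx": 0,"dy": 0,"dz": 0,"spin": 0.13}], "hand": 1}}

```text
clock: 12.55
position: [0.4549, -0.0613, 0.3665]
tcp_rot: [0.0, 0.946, 0.325, 0.0]
ft_force: [0.3, -0.3, 0.6]
grip_width: 0.0854
grasp_force: 0.0
```

Call:
{"name": "play_rows", "arguments": {"deltas": [{"dx": 0,"dy": 0,"dz": 0,"spin": 0.13},{"dx": 0,"dy": 0,"dz": 0,"spin": 0.13},{"dx": 0,"dy": 0,"dz": 0,"spin": 0.13},{"dx": 0,"dy": 0,"dz": 0,"spin": 0.13},{"dx": 0,"dy": 0,"dz": 0,"spin": 0.13},{"dx": 0,"dy": 0,"dz": 0,"spin": 0.1},{"dx": 0,"dy": 0,"dz": 0,"spin": 0},{"dx": 0,"dy": 0,"dz": 0,"spin": 0}]}}

```text
clock: 13.35
position: [0.455, -0.0614, 0.3663]
tcp_rot: [0.0, 0.999, -0.04, 0.0]
ft_force: [0.5, -0.1, 0.1]
grip_width: 0.0855
grasp_force: 0.0
```

```bash
python3 - <<'E'
from h import *
f=grab('top','t5'); plan(.652,.0511,.37,-.079)
a=f['pixels'][150:290,130:360]
cv2.imwrite('pics/m5.png',cv2.resize(a,None,fx=3.4,fy=3.4,interpolation=2))
E
```

```text
at [ 0.455  -0.0614  0.3662] -0.0801 t 13.4
total units [ 4.684 -3.197 -0.095] spin -0.001 norm rows>= 4.7
```

Call:
{"name": "play_rows", "arguments": {"deltas": [{"dx": 0.4,"dy": -0.3,"dz": 0,"spin": 0},{"dx": 0.8,"dy": -0.55,"dz": 0,"spin": 0},{"dx": 0.9,"dy": -0.6,"dz": 0,"spin": 0},{"dx": 0.9,"dy": -0.6,"dz": 0,"spin": 0},{"dx": 0.8,"dy": -0.55,"dz": 0,"spin": 0},{"dx": 0.5,"dy": -0.35,"dz": 0,"spin": 0},{"dx": 0.38,"dy": -0.25,"dz": 0,"spin": 0},{"dx": 0,"dy": 0,"dz": 0,"spin": 0},{"dx": 0,"dy": 0,"dz": 0,"spin": 0},{"dx": 0,"dy": 0,"dz": 0,"spin": 0}]}}

```text
clock: 14.4
position: [0.6516, 0.0503, 0.3662]
tcp_rot: [0.0, 0.999, -0.041, -0.0]
ft_force: [-0.4, 0.5, 0.5]
grip_width: 0.0856
grasp_force: 0.0
```

```bash
python3 - <<'E'
from h import *
f=grab('wrist','w6'); g=grab('scene','s6'); plan(.652,.0511,.37,-.079)
for y in(.06,):
  for n,l in(('nosefront',(-.013,y,.27)),('noseback',(.005,y,.27)),('barL',(0,y+.026,.258)),('barR',(0,y-.026,.258)),('pin',(.021,y,.286))):
    c,s=np.cos(-.0788),np.sin(-.0788); X=[.6511+c*l[0]-s*l[1],-.0077+s*l[0]+c*l[1],l[2]]; print(n,proj(f,X).round(1))
cv2.imwrite('pics/m6.png',np.hstack([cv2.resize(f['pixels'],(440,330)),cv2.resize(g['pixels'][120:330,100:320],(340,330))]))
E
```

```text
at [0.6516 0.0503 0.3664] -0.0826 t 14.5
total units [ 0.009 -0.022 -0.09 ] spin -0.004 norm rows>= 0.1
nosefront [254.3 211.3]
noseback [254.2 190.2]
barL [223.6 192. ]
barR [285.  191.8]
pin [253.9 175.2]
```

View pics/m6.png

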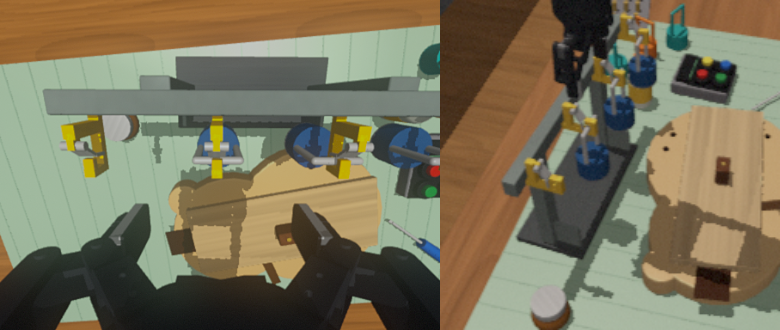

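The wrist picture shows this hook's nose front at about (217,178) of 440 and the bar at row 160. That puts the bar near x = 0.660. The board lies square on the body. I'll descend and grip the bail from outside its legs.

Call:
{"name": "play_rows", "arguments": {"deltas": [{"dx": 0.2,"dy": -0.04,"dz": 0,"spin": 0},{"dx": 0,"dy": 0,"dz": 0.4,"spin": 0},{"dx": 0,"dy": 0,"dz": 0.5,"spin": 0},{"dx": 0,"dy": 0,"dz": 0.5,"spin": 0},{"dx": 0,"dy": 0,"dz": 0.5,"spin": 0},{"dx": 0,"dy": 0,"dz": 0.4,"spin": 0},{"dx": 0,"dy": 0,"dz": 0.3,"spin": 0},{"dx": 0,"dy": 0,"dz": 0.18,"spin": 0},{"dx": 0,"dy": 0,"dz": 0,"spin": 0},{"dx": 0,"dy": 0,"dz": 0,"spin": 0}]}}

```text
clock: 15.5
position: [0.6606, 0.0517, 0.2555]
tcp_rot: [0.0, 0.999, -0.041, 0.001]
ft_force: [0.9, -0.2, 0.3]
grip_width: 0.0854
grasp_force: 0.0
```

```bash
python3 - <<'E'
from h import *
f=grab('wrist','w7'); g=grab('scene','s7'); plan(.6597,.0515,.255,-.079)
cv2.imwrite('pics/m7.png',np.hstack([cv2.resize(f['pixels'][130:330,140:370],(400,348)),cv2.resize(g['pixels'][150:280,160:290],(348,348))]))
E
```

```text
at [0.6608 0.0517 0.256 ] -0.0822 t 15.6
total units [-0.027  0.007  0.026] spin -0.003 norm rows>= 0.0
```

View pics/m7.png

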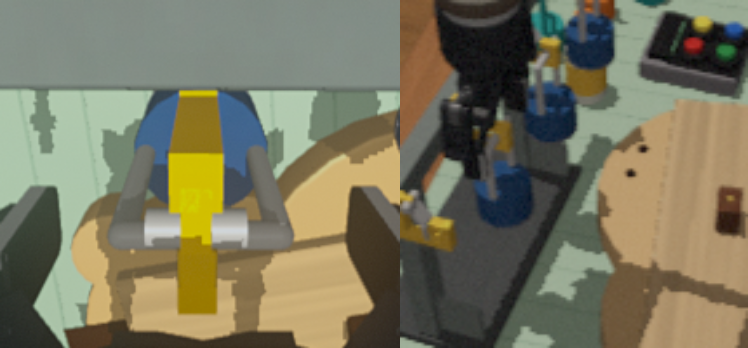

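The bail is centred between the fingers, with the hook inside it. I'll close.

Call:
{"name": "play_rows", "arguments": {"deltas": [{"dx": 0,"dy": 0,"dz": 0,"spin": 0},{"dx": 0,"dy": 0,"dz": 0,"spin": 0},{"dx": 0,"dy": 0,"dz": 0,"spin": 0},{"dx": 0,"dy": 0,"dz": 0,"spin": 0},{"dx": 0,"dy": 0,"dz": 0,"spin": 0},{"dx": 0,"dy": 0,"dz": 0,"spin": 0},{"dx": 0,"dy": 0,"dz": 0,"spin": 0},{"dx": 0,"dy": 0,"dz": 0,"spin": 0}], "hand": 0.3, "grip_force": 60}}

```text
clock: 16.4
position: [0.6609, 0.0521, 0.2558]
tcp_rot: [-0.0, 0.999, -0.041, 0.001]
ft_force: [2.7, 2.1, 6.0]
grip_width: 0.0497
grasp_force: 62.0
```

```bash
python3 - <<'E'
from h import *
f=grab('wrist','w8'); p,ps,s=pose(); print(p,ps,s['ft_force'],s['grip_width'])
c=cv2.resize(f['pixels'][130:330,140:370],(400,348)); cv2.imwrite('pics/m8.png',c)
E
```

```text
[0.66091563 0.05205277 0.25573124] -0.08200496662009488 [2.94830995 2.96708252 5.63047216] 0.049743484775995064
```

View pics/m8.png

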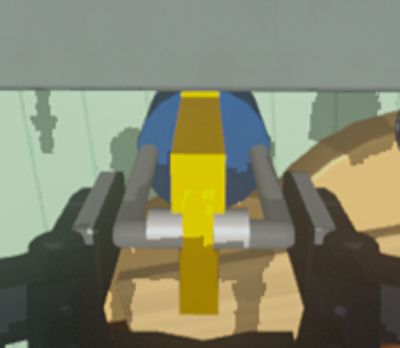

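The fingers hold both legs, clear of the hook. I'll lift 1.5 mm, then push back 12.5 mm.

Call:
{"name": "play_rows", "arguments": {"deltas": [{"dx": 0,"dy": 0,"dz": -0.04,"spin": 0},{"dx": 0.05,"dy": 0,"dz": 0,"spin": 0},{"dx": 0.06,"dy": 0,"dz": 0,"spin": 0},{"dx": 0.06,"dy": 0,"dz": 0,"spin": 0},{"dx": 0.06,"dy": 0,"dz": 0,"spin": 0},{"dx": 0.05,"dy": 0,"dz": 0,"spin": 0},{"dx": 0.04,"dy": 0,"dz": 0,"spin": 0},{"dx": 0,"dy": 0,"dz": 0,"spin": 0},{"dx": 0,"dy": 0,"dz": 0,"spin": 0},{"dx": 0,"dy": 0,"dz": 0,"spin": 0}]}}

```text
clock: 17.45
position: [0.6685, 0.051, 0.2556]
tcp_rot: [0.0, 0.999, -0.041, -0.007]
ft_force: [-17.1, 2.0, 9.9]
grip_width: 0.0494
grasp_force: 63.4
```

```bash
python3 - <<'E'
from h import *
f=grab('wrist','w9'); g=grab('scene','s9'); p,ps,s=pose(); print(p,ps,s['ft_force'],s['wrist_torque'],s['grip_width'])
cv2.imwrite('pics/m9.png',np.hstack([cv2.resize(f['pixels'][130:330,140:370],(400,348)),cv2.resize(g['pixels'][170:250,170:250],(348,348))]))
E
```

```text
[0.66855912 0.05100344 0.25561795] -0.08164302152296832 [-18.50314694   1.66936934   9.17564466] [0.23986295 2.79400839 0.03489464] 0.049834073406448166
```

View pics/m9.png

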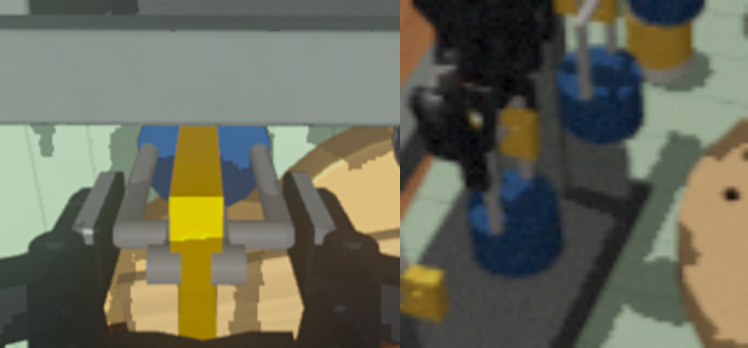

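The push only reached 7.6 mm, with 18 N back and 10 N up. The arm sags under the push, so the bar is pressing into the seat. I'll lift a little to unload it.

Call:
{"name": "play_rows", "arguments": {"deltas": [{"dx": 0,"dy": 0,"dz": -0.03,"spin": 0},{"dx": 0,"dy": 0,"dz": -0.03,"spin": 0},{"dx": 0,"dy": 0,"dz": 0,"spin": 0},{"dx": 0,"dy": 0,"dz": 0,"spin": 0}]}}

```text
clock: 17.95
position: [0.6685, 0.051, 0.2558]
tcp_rot: [0.0, 0.999, -0.041, -0.007]
ft_force: [-13.9, 1.2, 2.3]
grip_width: 0.0497
grasp_force: 62.7
```

Call:
{"name": "play_rows", "arguments": {"deltas": [{"dx": 0,"dy": 0,"dz": -0.03,"spin": 0},{"dx": 0,"dy": 0,"dz": -0.03,"spin": 0},{"dx": 0,"dy": 0,"dz": 0,"spin": 0},{"dx": 0,"dy": 0,"dz": 0,"spin": 0}]}}

```text
clock: 18.35
position: [0.6687, 0.0509, 0.256]
tcp_rot: [-0.0, 0.999, -0.041, -0.008]
ft_force: [-8.2, 0.5, -5.7]
grip_width: 0.0495
grasp_force: 63.4
```

Call:
{"name": "play_rows", "arguments": {"deltas": [{"dx": 0,"dy": 0,"dz": -0.03,"spin": 0},{"dx": 0,"dy": 0,"dz": -0.02,"spin": 0},{"dx": 0,"dy": 0,"dz": 0,"spin": 0},{"dx": 0,"dy": 0,"dz": 0,"spin": 0}]}}

```text
clock: 18.75
position: [0.6687, 0.0507, 0.2567]
tcp_rot: [0.0, 0.999, -0.041, -0.008]
ft_force: [-6.0, 1.9, -11.1]
grip_width: 0.0497
grasp_force: 64.0
```

Call:
{"name": "play_rows", "arguments": {"deltas": [{"dx": 0.05,"dy": 0,"dz": 0,"spin": 0},{"dx": 0.05,"dy": 0,"dz": 0,"spin": 0},{"dx": 0,"dy": 0,"dz": 0,"spin": 0},{"dx": 0,"dy": 0,"dz": 0,"spin": 0},{"dx": 0,"dy": 0,"dz": 0,"spin": 0}]}}

```text
clock: 19.25
position: [0.6724, 0.0504, 0.2562]
tcp_rot: [0.0, 0.999, -0.041, -0.009]
ft_force: [-7.5, 0.8, -11.6]
grip_width: 0.0495
grasp_force: 64.0
```

```bash
python3 - <<'E'
from h import *
f=grab('wrist','w10'); p,ps,s=pose(); print(p,ps,s['ft_force'],s['wrist_torque'],s['tcp_rot'],s['q'])
E
```

```text
[0.6723316  0.05042219 0.25615434] -0.08220386815020622 [ -6.30107352   1.47489177 -11.17078761] [0.13428214 0.92609496 0.05359504] [ 3.03025592e-05  9.99119158e-01 -4.10856177e-02 -8.53696409e-03] [-1.03455090e-01  4.25950330e-01  1.27117636e+00 -1.13117478e-03
  1.46150322e+00  1.54967157e+00]
```

The bar is 11.5 mm back, and the force is now just the keeper's spring. I'll push 1 mm more, then raise.

Call:
{"name": "play_rows", "arguments": {"deltas": [{"dx": 0.03,"dy": 0,"dz": 0,"spin": 0},{"dx": 0,"dy": 0,"dz": -0.08,"spin": 0},{"dx": 0,"dy": 0,"dz": -0.1,"spin": 0},{"dx": 0,"dy": 0,"dz": -0.1,"spin": 0},{"dx": 0,"dy": 0,"dz": -0.1,"spin": 0},{"dx": 0,"dy": 0,"dz": 0,"spin": 0},{"dx": 0,"dy": 0,"dz": 0,"spin": 0}]}}

```text
clock: 20.0
position: [0.6723, 0.0505, 0.2701]
tcp_rot: [-0.0, 0.999, -0.041, -0.011]
ft_force: [-12.4, 1.7, -10.7]
grip_width: 0.0498
grasp_force: 67.0
```

Call:
{"name": "play_rows", "arguments": {"deltas": [{"dx": 0.02,"dy": 0,"dz": -0.1,"spin": 0},{"dx": 0.02,"dy": 0,"dz": -0.1,"spin": 0},{"dx": 0,"dy": 0,"dz": -0.1,"spin": 0},{"dx": 0,"dy": 0,"dz": -0.08,"spin": 0},{"dx": 0,"dy": 0,"dz": 0,"spin": 0},{"dx": 0,"dy": 0,"dz": 0,"spin": 0}]}}

```text
clock: 20.6
position: [0.675, 0.0503, 0.2879]
tcp_rot: [0.0, 0.999, -0.041, -0.009]
ft_force: [-11.6, 1.0, -7.1]
grip_width: 0.0497
grasp_force: 67.4
```

```bash
python3 - <<'E'
from h import *
f=grab('wrist','w11'); g=grab('scene','s11'); p,ps,s=pose(); print(p,ps,s['ft_force'],s['wrist_torque'],s['tcp_rot'])
cv2.imwrite('pics/m11.png',np.hstack([cv2.resize(f['pixels'][130:330,140:370],(400,348)),cv2.resize(g['pixels'][150:250,170:270],(348,348))]))
E
```

```text
[0.67500052 0.05028584 0.28786999] -0.08206144182499811 [-11.42881526   1.20298497  -6.39621593] [0.1503931  1.68199099 0.02141466] [ 7.37638003e-05  9.99119452e-01 -4.10137542e-02 -8.84239363e-03]
```

View pics/m11.png

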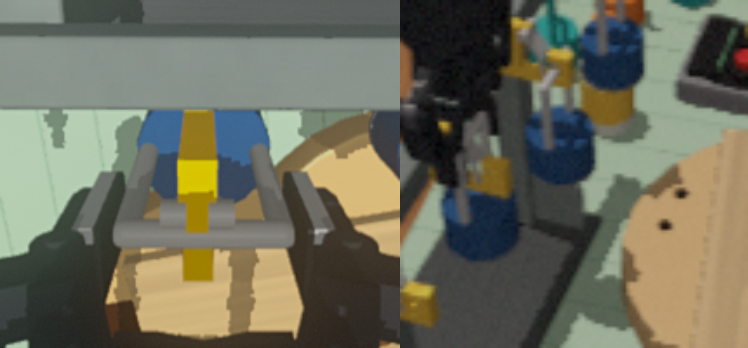

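The bar is over the nose level now, so I'll bring it forward over the nose.

Call:
{"name": "play_rows", "arguments": {"deltas": [{"dx": -0.1,"dy": 0,"dz": 0,"spin": 0},{"dx": -0.2,"dy": 0,"dz": 0,"spin": 0},{"dx": -0.3,"dy": 0,"dz": 0,"spin": 0},{"dx": -0.3,"dy": 0,"dz": 0,"spin": 0},{"dx": -0.4,"dy": 0,"dz": 0,"spin": 0},{"dx": -0.4,"dy": 0,"dz": 0,"spin": 0},{"dx": 0,"dy": 0,"dz": 0,"spin": 0},{"dx": 0,"dy": 0,"dz": 0,"spin": 0}]}}

```text
clock: 21.5
position: [0.6115, 0.0556, 0.2929]
tcp_rot: [0.0, 0.999, -0.041, -0.0]
ft_force: [0.9, -0.1, -6.8]
grip_width: 0.0496
grasp_force: 67.7
```

```bash
python3 - <<'E'
from h import *
g=grab('top','t12'); p,ps,s=pose(); print(p,ps,s['ft_force'],s['tcp_rot'])
u=np.array([np.cos(1.68),np.sin(1.68)])
for k in(.1,-.06,-.145): print(k,(np.array([.4549,-.06])+k*u).round(4))
x,y=np.array([.4549,-.06])+.1*u
a=plan(x,y,.2,ps); plan(x,y,.163,ps,a)
cv2.imwrite('pics/m12.png',cv2.resize(g['pixels'][100:290,130:400],None,fx=2.9,fy=2.9,interpolation=2))
E
```

```text
[0.61193017 0.05550139 0.29304476] -0.0824241321374312 [ 0.75738566  0.18954375 -7.19600119] [ 1.16436291e-04  9.99150889e-01 -4.12003860e-02 -1.24163589e-04]
0.1 [0.444  0.0394]
-0.06 [ 0.4614 -0.1196]
-0.145 [ 0.4707 -0.2041]
at [0.6119 0.0555 0.293 ] -0.0824 t 21.55
total units [-4.151  0.747  2.326] spin -0.0 norm rows>= 4.0
total units [ 0.    -0.     0.925] spin -0.0 norm rows>= 0.8
```

View pics/m12.png

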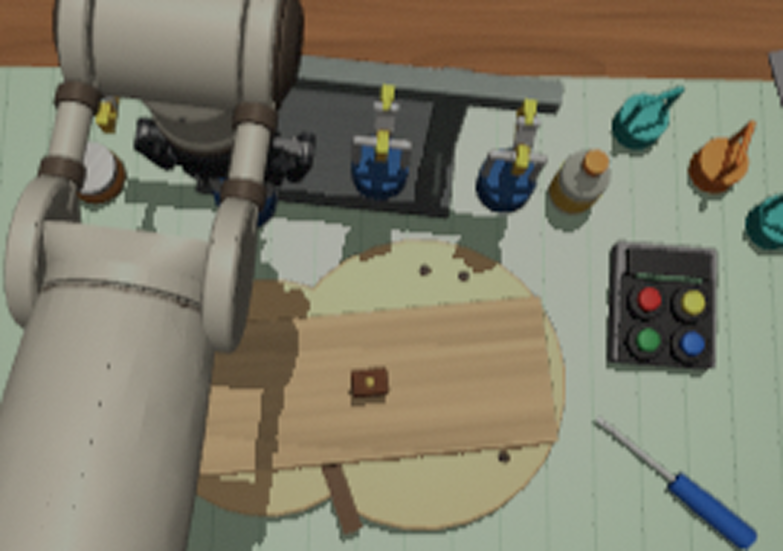

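The weight is free of the hook. The board's right corners are at crop (543,296) and (556,440), with the handle at (370,382). I'll check the board's pose numerically and carry the weight over.

Call:
{"name": "play_rows", "arguments": {"deltas": [{"dx": -0.3,"dy": 0.05,"dz": 0,"spin": 0},{"dx": -0.6,"dy": 0.1,"dz": 0,"spin": 0},{"dx": -0.8,"dy": 0.15,"dz": 0.1,"spin": 0},{"dx": -0.8,"dy": 0.15,"dz": 0.2,"spin": 0},{"dx": -0.7,"dy": 0.12,"dz": 0.3,"spin": 0},{"dx": -0.5,"dy": 0.1,"dz": 0.4,"spin": 0},{"dx": -0.3,"dy": 0.05,"dz": 0.5,"spin": 0},{"dx": -0.15,"dy": 0.03,"dz": 0.5,"spin": 0},{"dx": 0,"dy": 0,"dz": 0.3,"spin": 0},{"dx": 0,"dy": 0,"dz": 0,"spin": 0},{"dx": 0,"dy": 0,"dz": 0,"spin": 0}]}}

```text
clock: 22.65
position: [0.4451, 0.0393, 0.2023]
tcp_rot: [0.0, 0.999, -0.041, 0.001]
ft_force: [0.6, 0.5, -7.1]
grip_width: 0.0497
grasp_force: 67.6
```

```bash
python3 - <<'E'
from h import *
f=load('top'); z=.06
q=lambda p:crop(p,2.9,130,100)
b=fit(f,[(-.185,.075,z),(-.185,-.075,z),(0,0,.097)],[q(p) for p in[(556,440),(543,296),(370,382)]],[.45,-.06,1.7])
for a,c in[((300,319),(543,296)),((205,472),(556,440))]:
  P,Q=px(f,*q(a),z),px(f,*q(c),z); d=P-Q; print('edge yaw',np.arctan2(d[1],d[0]))
p,ps,s=pose(); plan(.444,.0394,.163,ps); print(s['ft_force'])
E
```

```text
[ 0.4562 -0.0596  1.6727] res px [ 0.9  0.7 -0.7 -0.2 -0.2 -0.5]
edge yaw 1.6833286960146507
edge yaw 1.6760012000735578
at [0.4451 0.0393 0.2023] -0.0822 t 22.65
total units [-0.027 -0.001  0.982] spin -0.0 norm rows>= 0.8
[ 0.57010171  0.46102847 -7.08224169]
```

Call:
{"name": "play_rows", "arguments": {"deltas": [{"dx": -0.02,"dy": 0,"dz": 0.25,"spin": 0},{"dx": 0,"dy": 0,"dz": 0.3,"spin": 0},{"dx": 0,"dy": 0,"dz": 0.2,"spin": 0},{"dx": 0,"dy": 0,"dz": 0.1,"spin": 0},{"dx": 0,"dy": 0,"dz": 0.06,"spin": 0},{"dx": 0,"dy": 0,"dz": 0.03,"spin": 0},{"dx": 0,"dy": 0,"dz": 0.02,"spin": 0},{"dx": 0,"dy": 0,"dz": 0,"spin": 0},{"dx": 0,"dy": 0,"dz": 0,"spin": 0}]}}

```text
clock: 23.55
position: [0.4435, 0.0395, 0.1634]
tcp_rot: [0.0, 0.999, -0.041, 0.0]
ft_force: [-0.1, 0.3, -7.6]
grip_width: 0.0493
grasp_force: 67.7
```

Call:
{"name": "play_rows", "arguments": {"deltas": [{"dx": 0,"dy": 0,"dz": 0.025,"spin": 0},{"dx": 0,"dy": 0,"dz": 0.025,"spin": 0},{"dx": 0,"dy": 0,"dz": 0,"spin": 0},{"dx": 0,"dy": 0,"dz": 0,"spin": 0}]}}

```text
clock: 23.95
position: [0.4439, 0.0394, 0.1622]
tcp_rot: [0.0, 0.999, -0.041, 0.001]
ft_force: [-3.0, 0.8, 3.9]
grip_width: 0.0493
grasp_force: 68.6
```

Contact made. I'll ease off slightly, release and rise, then go over to the middle weight.

Call:
{"name": "play_rows", "arguments": {"deltas": [{"dx": 0,"dy": 0,"dz": -0.02,"spin": 0},{"dx": 0,"dy": 0,"dz": 0,"spin": 0}]}}

```text
clock: 24.15
position: [0.4436, 0.0394, 0.1622]
tcp_rot: [0.0, 0.999, -0.041, 0.0]
ft_force: [-0.3, 0.3, 1.4]
grip_width: 0.0496
grasp_force: 68.4
```

Call:
{"name": "play_rows", "arguments": {"deltas": [{"dx": 0,"dy": 0,"dz": 0,"spin": 0},{"dx": 0,"dy": 0,"dz": 0,"spin": 0},{"dx": 0,"dy": 0,"dz": 0,"spin": 0},{"dx": 0,"dy": 0,"dz": 0,"spin": 0},{"dx": 0,"dy": 0,"dz": 0,"spin": 0},{"dx": 0,"dy": 0,"dz": -0.2,"spin": 0},{"dx": 0,"dy": 0,"dz": -0.4,"spin": 0},{"dx": 0,"dy": 0,"dz": -0.7,"spin": 0},{"dx": 0,"dy": 0,"dz": -1,"spin": 0},{"dx": 0,"dy": 0,"dz": -1,"spin": 0},{"dx": 0,"dy": 0,"dz": -1,"spin": 0},{"dx": 0,"dy": 0,"dz": -0.6,"spin": 0},{"dx": 0,"dy": 0,"dz": -0.2,"spin": 0},{"dx": 0,"dy": 0,"dz": 0,"spin": 0},{"dx": 0,"dy": 0,"dz": 0,"spin": 0}], "hand": 0.85}}

```text
clock: 25.65
position: [0.4427, 0.0396, 0.3643]
tcp_rot: [-0.0, 0.999, -0.041, -0.001]
ft_force: [-0.5, 0.1, -0.7]
grip_width: 0.0724
grasp_force: 0.0
```

```bash
python3 - <<'E'
from h import *
grab('top','t13'); grab('scene','s13')
p,ps,s=pose(); a=plan(.6508,-.0665,.365,-.079); plan(.6508,-.0665,.2555,-.079,a); print(s['ft_force'],s['grip_width'])
E
```

```text
at [0.4426 0.0396 0.3639] -0.0823 t 25.75
total units [ 5.406  2.217 -0.028] spin -0.003 norm rows>= 4.9
total units [ 0.    -0.     2.737] spin -0.0 norm rows>= 2.3
[-0.30584857  0.67181074 -0.42832789] 0.0725960604581426
```

```bash
python3 - <<'E'
from h import *
plan(.6421,-.0693,.3664,-.0826)
E
```

```text
at [0.4426 0.0396 0.3639] -0.0823 t 25.75
total units [ 5.195  2.304 -0.063] spin 0.0 norm rows>= 4.7
```

Call:
{"name": "play_rows", "arguments": {"deltas": [{"dx": 0.4,"dy": 0.17,"dz": 0,"spin": 0},{"dx": 0.8,"dy": 0.35,"dz": -0.05,"spin": 0},{"dx": 0.9,"dy": 0.4,"dz": 0,"spin": 0},{"dx": 0.9,"dy": 0.4,"dz": 0,"spin": 0},{"dx": 0.9,"dy": 0.4,"dz": 0,"spin": 0},{"dx": 0.7,"dy": 0.3,"dz": 0,"spin": 0},{"dx": 0.4,"dy": 0.15,"dz": 0,"spin": 0},{"dx": 0.17,"dy": 0.1,"dz": 0,"spin": 0},{"dx": 0,"dy": 0,"dz": 0,"spin": 0},{"dx": 0,"dy": 0,"dz": 0,"spin": 0},{"dx": 0,"dy": 0,"dz": 0,"spin": 0}], "hand": 1}}

```text
clock: 26.85
position: [0.6413, -0.0673, 0.3682]
tcp_rot: [-0.0, 0.999, -0.041, 0.0]
ft_force: [0.5, 0.3, 0.0]
grip_width: 0.0854
grasp_force: 0.0
```

```bash
cat >> h.py <<'E'
def match(new,old='w6'):
    a=cv2.imread(f'pics/{old}.png'); b=cv2.imread(f'pics/{new}.png')
    for n,(u0,v0,u1,v1) in {'bail':(219,172,288,200),'nose':(235,140,270,212)}.items():
        r=cv2.matchTemplate(b[v0-35:v1+35,u0-45:u1+45],a[v0:v1,u0:u1],cv2.TM_CCOEFF_NORMED); _,m,_,l=cv2.minMaxLoc(r)
        print(n,'score',round(m,2),'shift px',l[0]-45,l[1]-35)
E
python3 - <<'E'
from h import *
f=grab('wrist','w14'); plan(.6421,-.0693,.3664,-.0826); match('w14')
p=pose()[0]
for d in((0,0),(.01,0),(0,.01)): print(proj(f,[p[0]+d[0],p[1]+d[1],.254]))
E
```

```text
at [ 0.6414 -0.0674  0.3683] -0.0817 t 26.9
total units [0.022 0.046 0.048] spin 0.001 norm rows>= 0.1
bail score 0.81 shift px 2 0
nose score 0.94 shift px 3 0
[256.92752989 194.45425308]
[255.99369769 183.39082494]
[245.50465015 195.34149933]
```

```bash
python3 - <<'E'
from h import *
plan(.6509,-.068,.2557,-.0820)
E
```

```text
at [ 0.6414 -0.0674  0.3683] -0.0817 t 26.9
total units [ 0.239 -0.005  2.815] spin 0.0 norm rows>= 2.4
```

Call:
{"name": "play_rows", "arguments": {"deltas": [{"dx": 0.24,"dy": 0,"dz": 0,"spin": 0},{"dx": 0,"dy": 0,"dz": 0.4,"spin": 0},{"dx": 0,"dy": 0,"dz": 0.5,"spin": 0},{"dx": 0,"dy": 0,"dz": 0.5,"spin": 0},{"dx": 0,"dy": 0,"dz": 0.5,"spin": 0},{"dx": 0,"dy": 0,"dz": 0.4,"spin": 0},{"dx": 0,"dy": 0,"dz": 0.3,"spin": 0},{"dx": 0,"dy": 0,"dz": 0.2,"spin": 0},{"dx": 0,"dy": 0,"dz": 0,"spin": 0},{"dx": 0,"dy": 0,"dz": 0,"spin": 0}]}}

```text
clock: 27.9
position: [0.6519, -0.0688, 0.2567]
tcp_rot: [0.0, 0.999, -0.041, 0.001]
ft_force: [-0.7, 0.1, 0.3]
grip_width: 0.085
grasp_force: 0.0
```

```bash
cat >> h.py <<'E'
def match2(new,old='w7',box=(200,180,312,275)):
    a=cv2.imread(f'pics/{old}.png'); b=cv2.imread(f'pics/{new}.png'); u0,v0,u1,v1=box
    r=cv2.matchTemplate(b[v0-30:v1+30,u0-30:u1+30],a[v0:v1,u0:u1],cv2.TM_CCOEFF_NORMED); _,m,_,l=cv2.minMaxLoc(r)
    print('score',round(m,2),'shift px',l[0]-30,l[1]-30)
E
python3 - <<'E'
from h import *
f=grab('wrist','w15'); plan(.6509,-.068,.2557,-.0820); match2('w15')
E
```

```text
at [ 0.652  -0.0689  0.2571] -0.0822 t 27.95
total units [-0.03  -0.019  0.034] spin -0.0 norm rows>= 0.0
score 0.85 shift px -2 3
```

Call:
{"name": "play_rows", "arguments": {"deltas": [{"dx": -0.03,"dy": -0.02,"dz": 0.02,"spin": 0},{"dx": 0,"dy": 0,"dz": 0,"spin": 0}]}}

```text
clock: 28.15
position: [0.6505, -0.0678, 0.2557]
tcp_rot: [0.0, 0.999, -0.041, 0.0]
ft_force: [-0.4, 0.3, -0.7]
grip_width: 0.0855
grasp_force: 0.0
```

Call:
{"name": "play_rows", "arguments": {"deltas": [{"dx": 0,"dy": 0,"dz": 0,"spin": 0},{"dx": 0,"dy": 0,"dz": 0,"spin": 0},{"dx": 0,"dy": 0,"dz": 0,"spin": 0},{"dx": 0,"dy": 0,"dz": 0,"spin": 0},{"dx": 0,"dy": 0,"dz": 0,"spin": 0},{"dx": 0,"dy": 0,"dz": 0,"spin": 0},{"dx": 0,"dy": 0,"dz": 0,"spin": 0},{"dx": 0,"dy": 0,"dz": 0,"spin": 0}], "hand": 0.3, "grip_force": 60}}

```text
clock: 28.95
position: [0.651, -0.0679, 0.2561]
tcp_rot: [0.0, 0.999, -0.041, 0.001]
ft_force: [2.3, 0.7, 5.8]
grip_width: 0.0497
grasp_force: 61.9
```

Call:
{"name": "play_rows", "arguments": {"deltas": [{"dx": 0,"dy": 0,"dz": -0.04,"spin": 0},{"dx": 0,"dy": 0,"dz": -0.04,"spin": 0},{"dx": 0,"dy": 0,"dz": -0.02,"spin": 0},{"dx": 0,"dy": 0,"dz": 0,"spin": 0},{"dx": 0,"dy": 0,"dz": 0,"spin": 0}]}}

```text
clock: 29.45
position: [0.6496, -0.0678, 0.2579]
tcp_rot: [-0.0, 0.999, -0.041, -0.001]
ft_force: [0.2, -0.8, -5.9]
grip_width: 0.0498
grasp_force: 63.1
```

Call:
{"name": "play_rows", "arguments": {"deltas": [{"dx": 0.06,"dy": 0,"dz": -0.005,"spin": 0},{"dx": 0.08,"dy": 0,"dz": -0.005,"spin": 0},{"dx": 0.08,"dy": 0,"dz": -0.01,"spin": 0},{"dx": 0.08,"dy": 0,"dz": -0.01,"spin": 0},{"dx": 0.08,"dy": 0,"dz": -0.01,"spin": 0},{"dx": 0.04,"dy": 0,"dz": 0,"spin": 0},{"dx": 0,"dy": 0,"dz": 0,"spin": 0},{"dx": 0,"dy": 0,"dz": 0,"spin": 0},{"dx": 0,"dy": 0,"dz": 0,"spin": 0}]}}

```text
clock: 30.35
position: [0.6645, -0.0688, 0.2572]
tcp_rot: [-0.001, 0.999, -0.041, -0.005]
ft_force: [-7.5, 0.5, -12.4]
grip_width: 0.0494
grasp_force: 64.1
```

Call:
{"name": "play_rows", "arguments": {"deltas": [{"dx": -0.01,"dy": 0,"dz": -0.06,"spin": 0},{"dx": 0,"dy": 0,"dz": -0.1,"spin": 0},{"dx": 0,"dy": 0,"dz": -0.1,"spin": 0},{"dx": 0,"dy": 0,"dz": -0.1,"spin": 0},{"dx": 0,"dy": 0,"dz": -0.1,"spin": 0},{"dx": 0,"dy": 0,"dz": -0.1,"spin": 0},{"dx": 0,"dy": 0,"dz": -0.1,"spin": 0},{"dx": 0,"dy": 0,"dz": -0.1,"spin": 0},{"dx": 0,"dy": 0,"dz": 0,"spin": 0},{"dx": 0,"dy": 0,"dz": 0,"spin": 0}]}}

```text
clock: 31.35
position: [0.6672, -0.0693, 0.2918]
tcp_rot: [0.0, 0.999, -0.041, 0.001]
ft_force: [-0.4, -0.3, -4.4]
grip_width: 0.0499
grasp_force: 67.6
```

Call:
{"name": "play_rows", "arguments": {"deltas": [{"dx": -0.1,"dy": 0,"dz": 0,"spin": 0},{"dx": -0.2,"dy": 0,"dz": 0,"spin": 0},{"dx": -0.3,"dy": 0,"dz": 0,"spin": 0},{"dx": -0.3,"dy": 0,"dz": 0,"spin": 0},{"dx": -0.4,"dy": 0,"dz": 0,"spin": 0},{"dx": -0.4,"dy": 0,"dz": 0,"spin": 0},{"dx": 0,"dy": 0,"dz": 0,"spin": 0},{"dx": 0,"dy": 0,"dz": 0,"spin": 0}]}}

```text
clock: 32.15
position: [0.5988, -0.0636, 0.2914]
tcp_rot: [0.0, 0.999, -0.041, 0.001]
ft_force: [0.1, 0.1, -6.0]
grip_width: 0.0497
grasp_force: 67.6
```

```bash
python3 - <<'E'
from h import *
g=grab('wrist','w16'); p,ps,s=pose(); print(s['ft_force'])
# compare held bail with first one in same grip (w11): window around bail
match2('w16','w11',(195,205,320,285))
a=plan(.4614,-.1196,.202,ps)
E
```

```text
[ 0.5528865  -0.41616174 -6.10017583]
score 0.48 shift px 0 1
at [ 0.5991 -0.0637  0.2913] -0.0823 t 32.2
total units [-3.317  1.676  2.232] spin -0.0 norm rows>= 3.6
```

Call:
{"name": "play_rows", "arguments": {"deltas": [{"dx": -0.3,"dy": 0.15,"dz": 0,"spin": 0},{"dx": -0.5,"dy": 0.25,"dz": 0,"spin": 0},{"dx": -0.6,"dy": 0.3,"dz": 0.1,"spin": 0},{"dx": -0.6,"dy": 0.3,"dz": 0.3,"spin": 0},{"dx": -0.6,"dy": 0.3,"dz": 0.4,"spin": 0},{"dx": -0.4,"dy": 0.2,"dz": 0.5,"spin": 0},{"dx": -0.32,"dy": 0.13,"dz": 0.5,"spin": 0},{"dx": 0,"dy": 0,"dz": 0.4,"spin": 0},{"dx": 0,"dy": 0,"dz": 0.3,"spin": 0},{"dx": 0,"dy": 0,"dz": 0.3,"spin": 0},{"dx": 0,"dy": 0,"dz": 0.2,"spin": 0},{"dx": 0,"dy": 0,"dz": 0.1,"spin": 0},{"dx": 0,"dy": 0,"dz": 0.05,"spin": 0},{"dx": 0,"dy": 0,"dz": 0,"spin": 0},{"dx": 0,"dy": 0,"dz": 0,"spin": 0}]}}

```text
clock: 33.7
position: [0.4617, -0.1179, 0.1657]
tcp_rot: [0.0, 0.999, -0.041, 0.001]
ft_force: [0.1, -0.3, -6.2]
grip_width: 0.0492
grasp_force: 67.6
```

Call:
{"name": "play_rows", "arguments": {"deltas": [{"dx": 0,"dy": 0,"dz": 0.01,"spin": 0},{"dx": 0,"dy": 0,"dz": 0,"spin": 0}]}}

```text
clock: 33.9
position: [0.4614, -0.1178, 0.165]
tcp_rot: [0.0, 0.999, -0.041, 0.0]
ft_force: [0.7, -0.0, -5.5]
grip_width: 0.0497
grasp_force: 67.6
```

Still hanging. I'll lower in small steps.

Call:
{"name": "play_rows", "arguments": {"deltas": [{"dx": 0,"dy": 0,"dz": 0.02,"spin": 0},{"dx": 0,"dy": 0,"dz": 0.02,"spin": 0},{"dx": 0,"dy": 0,"dz": 0.02,"spin": 0},{"dx": 0,"dy": 0,"dz": 0,"spin": 0},{"dx": 0,"dy": 0,"dz": 0,"spin": 0}]}}

```text
clock: 34.4
position: [0.4616, -0.1178, 0.1629]
tcp_rot: [0.0, 0.999, -0.041, 0.0]
ft_force: [-0.2, 0.8, -0.2]
grip_width: 0.0495
grasp_force: 68.2
```

Call:
{"name": "play_rows", "arguments": {"deltas": [{"dx": 0,"dy": 0,"dz": 0,"spin": 0},{"dx": 0,"dy": 0,"dz": 0,"spin": 0},{"dx": 0,"dy": 0,"dz": 0,"spin": 0},{"dx": 0,"dy": 0,"dz": 0,"spin": 0},{"dx": 0,"dy": 0,"dz": 0,"spin": 0},{"dx": 0,"dy": 0,"dz": -0.2,"spin": 0},{"dx": 0,"dy": 0,"dz": -0.4,"spin": 0},{"dx": 0,"dy": 0,"dz": -0.7,"spin": 0},{"dx": 0,"dy": 0,"dz": -1,"spin": 0},{"dx": 0,"dy": 0,"dz": -1,"spin": 0},{"dx": 0,"dy": 0,"dz": -1,"spin": 0},{"dx": 0,"dy": 0,"dz": -0.6,"spin": 0},{"dx": 0,"dy": 0,"dz": -0.2,"spin": 0},{"dx": 0,"dy": 0,"dz": 0,"spin": 0},{"dx": 0,"dy": 0,"dz": 0,"spin": 0}], "hand": 0.85}}

```text
clock: 35.9
position: [0.4607, -0.1174, 0.3646]
tcp_rot: [-0.001, 0.999, -0.041, -0.001]
ft_force: [-0.0, 0.7, -1.0]
grip_width: 0.0726
grasp_force: 0.0
```

```bash
python3 - <<'E'
from h import *
grab('top','t17'); grab('scene','s17')
plan(.6321,-.1889,.3664,-.0826)
E
```

```text
at [ 0.4606 -0.1174  0.3642] -0.0822 t 36.0
total units [ 4.42   1.43  -0.055] spin 0.0 norm rows>= 3.9
```

Call:
{"name": "play_rows", "arguments": {"deltas": [{"dx": 0.4,"dy": 0.12,"dz": 0,"spin": 0},{"dx": 0.8,"dy": 0.26,"dz": -0.05,"spin": 0},{"dx": 0.9,"dy": 0.3,"dz": 0,"spin": 0},{"dx": 0.9,"dy": 0.3,"dz": 0,"spin": 0},{"dx": 0.8,"dy": 0.26,"dz": 0,"spin": 0},{"dx": 0.4,"dy": 0.12,"dz": 0,"spin": 0},{"dx": 0.22,"dy": 0.07,"dz": 0,"spin": 0},{"dx": 0,"dy": 0,"dz": 0,"spin": 0},{"dx": 0,"dy": 0,"dz": 0,"spin": 0},{"dx": 0,"dy": 0,"dz": 0,"spin": 0}], "hand": 1}}

```text
clock: 37.0
position: [0.6322, -0.1889, 0.368]
tcp_rot: [-0.0, 0.999, -0.041, -0.0]
ft_force: [0.5, -0.2, 0.2]
grip_width: 0.0855
grasp_force: 0.0
```

```bash
python3 - <<'E'
from h import *
f=grab('wrist','w18'); plan(.6321,-.1889,.3664,-.0826); match('w18'); match('w18','w14')
plan(.6418,-.1873,.2555,-.0820)
E
```

```text
at [ 0.6322 -0.1889  0.3683] -0.0821 t 37.05
total units [-0.003 -0.     0.047] spin 0.0 norm rows>= 0.0
bail score 0.8 shift px 0 1
nose score 0.89 shift px 0 2
bail score 0.76 shift px -3 2
nose score 0.91 shift px -3 2
at [ 0.6322 -0.1889  0.3683] -0.0821 t 37.05
total units [ 0.235 -0.06   2.819] spin -0.0 norm rows>= 2.4
```

Call:
{"name": "play_rows", "arguments": {"deltas": [{"dx": 0.19,"dy": -0.05,"dz": 0,"spin": 0},{"dx": 0,"dy": 0,"dz": 0.4,"spin": 0},{"dx": 0,"dy": 0,"dz": 0.5,"spin": 0},{"dx": 0,"dy": 0,"dz": 0.5,"spin": 0},{"dx": 0,"dy": 0,"dz": 0.5,"spin": 0},{"dx": 0,"dy": 0,"dz": 0.4,"spin": 0},{"dx": 0,"dy": 0,"dz": 0.3,"spin": 0},{"dx": 0,"dy": 0,"dz": 0.2,"spin": 0},{"dx": 0,"dy": 0,"dz": 0.02,"spin": 0},{"dx": 0,"dy": 0,"dz": 0,"spin": 0},{"dx": 0,"dy": 0,"dz": 0,"spin": 0}]}}

```text
clock: 38.15
position: [0.641, -0.1881, 0.2568]
tcp_rot: [0.0, 0.999, -0.041, 0.001]
ft_force: [-0.7, -0.6, 0.7]
grip_width: 0.0853
grasp_force: 0.0
```

```bash
python3 - <<'E'
from h import *
f=grab('wrist','w19'); plan(.6403,-.1873,.2557,-.0820); match2('w19'); match2('w19','w15')
E
```

```text
at [ 0.6409 -0.1881  0.2567] -0.0822 t 38.2
total units [-0.018 -0.018  0.024] spin -0.0 norm rows>= 0.0
score 0.88 shift px -2 2
score 0.84 shift px 0 -1
```

Call:
{"name": "play_rows", "arguments": {"deltas": [{"dx": -0.02,"dy": -0.02,"dz": 0.02,"spin": 0},{"dx": 0,"dy": 0,"dz": 0,"spin": 0}]}}

```text
clock: 38.4
position: [0.6398, -0.187, 0.255]
tcp_rot: [0.0, 0.999, -0.041, 0.0]
ft_force: [-0.7, -0.5, -0.1]
grip_width: 0.085
grasp_force: 0.0
```

Call:
{"name": "play_rows", "arguments": {"deltas": [{"dx": 0,"dy": 0,"dz": 0,"spin": 0},{"dx": 0,"dy": 0,"dz": 0,"spin": 0},{"dx": 0,"dy": 0,"dz": 0,"spin": 0},{"dx": 0,"dy": 0,"dz": 0,"spin": 0},{"dx": 0,"dy": 0,"dz": 0,"spin": 0},{"dx": 0,"dy": 0,"dz": 0,"spin": 0},{"dx": 0,"dy": 0,"dz": 0,"spin": 0},{"dx": 0,"dy": 0,"dz": 0,"spin": 0}], "hand": 0.3, "grip_force": 60}}

```text
clock: 39.2
position: [0.6405, -0.1865, 0.2559]
tcp_rot: [-0.0, 0.999, -0.041, 0.001]
ft_force: [2.0, 3.3, 5.6]
grip_width: 0.0498
grasp_force: 61.6
```

Call:
{"name": "play_rows", "arguments": {"deltas": [{"dx": 0,"dy": 0,"dz": -0.04,"spin": 0},{"dx": 0,"dy": 0,"dz": -0.04,"spin": 0},{"dx": 0,"dy": 0,"dz": -0.02,"spin": 0},{"dx": 0,"dy": 0,"dz": 0,"spin": 0},{"dx": 0,"dy": 0,"dz": 0,"spin": 0}]}}

```text
clock: 39.7
position: [0.6389, -0.187, 0.2568]
tcp_rot: [-0.0, 0.999, -0.041, -0.002]
ft_force: [0.5, -0.5, -8.1]
grip_width: 0.0499
grasp_force: 63.3
```

Call:
{"name": "play_rows", "arguments": {"deltas": [{"dx": 0.06,"dy": 0,"dz": -0.02,"spin": 0},{"dx": 0.08,"dy": 0,"dz": -0.01,"spin": 0},{"dx": 0.08,"dy": 0,"dz": -0.01,"spin": 0},{"dx": 0.08,"dy": 0,"dz": -0.01,"spin": 0},{"dx": 0.08,"dy": 0,"dz": -0.01,"spin": 0},{"dx": 0.02,"dy": 0,"dz": 0,"spin": 0},{"dx": 0,"dy": 0,"dz": 0,"spin": 0},{"dx": 0,"dy": 0,"dz": 0,"spin": 0},{"dx": 0,"dy": 0,"dz": 0,"spin": 0}]}}

```text
clock: 40.6
position: [0.6531, -0.1879, 0.2576]
tcp_rot: [-0.001, 0.999, -0.041, -0.005]
ft_force: [-7.3, 0.5, -14.4]
grip_width: 0.0498
grasp_force: 64.2
```

Call:
{"name": "play_rows", "arguments": {"deltas": [{"dx": 0,"dy": 0,"dz": -0.06,"spin": 0},{"dx": 0,"dy": 0,"dz": -0.1,"spin": 0},{"dx": 0,"dy": 0,"dz": -0.1,"spin": 0},{"dx": 0,"dy": 0,"dz": -0.1,"spin": 0},{"dx": 0,"dy": 0,"dz": -0.1,"spin": 0},{"dx": 0,"dy": 0,"dz": -0.1,"spin": 0},{"dx": 0,"dy": 0,"dz": -0.1,"spin": 0},{"dx": 0,"dy": 0,"dz": -0.06,"spin": 0},{"dx": 0,"dy": 0,"dz": 0,"spin": 0},{"dx": 0,"dy": 0,"dz": 0,"spin": 0}]}}

```text
clock: 41.6
position: [0.6557, -0.1885, 0.2903]
tcp_rot: [0.0, 0.999, -0.041, -0.0]
ft_force: [-3.1, -0.4, -6.1]
grip_width: 0.0494
grasp_force: 67.9
```

Call:
{"name": "play_rows", "arguments": {"deltas": [{"dx": -0.1,"dy": 0,"dz": 0,"spin": 0},{"dx": -0.2,"dy": 0,"dz": 0,"spin": 0},{"dx": -0.3,"dy": 0,"dz": 0,"spin": 0},{"dx": -0.3,"dy": 0,"dz": 0,"spin": 0},{"dx": -0.4,"dy": 0,"dz": 0,"spin": 0},{"dx": -0.4,"dy": 0,"dz": 0,"spin": 0},{"dx": 0,"dy": 0,"dz": 0,"spin": 0},{"dx": 0,"dy": 0,"dz": 0,"spin": 0}]}}

```text
clock: 42.4
position: [0.588, -0.1827, 0.2902]
tcp_rot: [0.0, 0.999, -0.041, 0.001]
ft_force: [-0.2, -1.1, -7.5]
grip_width: 0.05
grasp_force: 67.8
```

```bash
python3 - <<'E'
from h import *
p,ps,s=pose(); print(s['ft_force']); f=grab('top','t20')
# blue weights on the board: mask centroids
h=cv2.cvtColor(f['pixels'],cv2.COLOR_BGR2HSV); m=cv2.inRange(h,(100,110,30),(125,255,255))
n,_,st,c=cv2.connectedComponentsWithStats(m)
for i in range(1,n):
    if st[i,4]>25: print(st[i],c[i].round(1),px(f,*c[i],.09).round(3))
plan(.4709,-.2061,.202,ps)
E
```

```text
[-0.1874967  -1.12976178 -7.45643397]
[296 172  21  16 221] [306.9 179.1] [ 0.611 -0.204  0.09 ]
[364 214   9   9  62] [368.3 218.1] [ 0.499 -0.38   0.09 ]
[215 238  18   9  83] [223.6 241.2] [0.426 0.035 0.09 ]
[214 247  18   9 109] [222.1 250.9] [0.399 0.038 0.09 ]
[361 264  30  25 263] [375.5 276.2] [ 0.335 -0.394  0.09 ]
at [ 0.5883 -0.1828  0.2902] -0.0822 t 42.45
total units [-2.876  0.823  2.205] spin 0.0 norm rows>= 3.1
```

```bash
python3 - <<'E'
from h import *
f=load('top')
for X in((.4437,.0395,.1),(.4437,.0395,.06),(.4437,.0395,.16),(.4615,-.118,.1)): print(X,proj(f,X).round(1))
for n in('t13','t17','t20'):
    im=cv2.imread(f'pics/{n}.png'); h=cv2.cvtColor(im,cv2.COLOR_BGR2HSV); m=cv2.inRange(h,(100,90,15),(125,255,255))
    k,_,st,c=cv2.connectedComponentsWithStats(m[190:290])
    print(n,[(st[i].tolist(),(c[i]+[0,190]).round(1).tolist()) for i in range(1,k) if st[i,4]>25])
for n in('s13','s17'):
    im=cv2.imread(f'pics/{n}.png'); h=cv2.cvtColor(im,cv2.COLOR_BGR2HSV); m=cv2.inRange(h,(100,90,15),(125,255,255))
    k,_,st,c=cv2.connectedComponentsWithStats(m)
    print(n,[(st[i].tolist(),c[i].round(1).tolist()) for i in range(1,k) if st[i,4]>60])
a=cv2.imread('pics/t20.png')[170:290,190:390]; s=grab('scene','s20')['pixels']
for X in((.4437,.0395,.08),(.4615,-.118,.08)): print('scene',proj(load('scene'),X).round(1))
cv2.imwrite('pics/m20.png',np.hstack([cv2.resize(a,(420,420*120//200)),cv2.resize(s[150:320,200:370],(252,252))]))
E
```

```text
(0.4437, 0.0395, 0.1) [221.9 234.6]
(0.4437, 0.0395, 0.06) [223.  235.6]
(0.4437, 0.0395, 0.16) [220.2 233. ]
(0.4615, -0.118, 0.1) [277.7 229.2]
t13 [([364, 24, 9, 9, 62], [368.3, 218.1]), ([360, 73, 31, 26, 271], [375.4, 276.1])]
t17 [([364, 24, 9, 9, 62], [368.3, 218.1]), ([269, 38, 18, 12, 143], [277.0, 233.6]), ([215, 48, 15, 7, 73], [222.5, 240.9]), ([214, 57, 11, 9, 63], [218.7, 250.2]), ([360, 73, 31, 26, 270], [375.5, 276.2])]
t20 [([364, 24, 9, 9, 62], [368.3, 218.1]), ([215, 48, 18, 9, 84], [223.5, 241.2]), ([214, 57, 18, 9, 114], [221.9, 250.8]), ([360, 73, 31, 26, 270], [375.5, 276.2])]
s13 [([222, 155, 18, 21, 266], [230.9, 165.5]), ([321, 164, 23, 16, 166], [332.5, 171.2]), ([206, 181, 20, 22, 321], [215.8, 192.0]), ([283, 246, 20, 24, 329], [292.5, 258.4])]
s17 [([222, 155, 18, 20, 264], [230.9, 165.5]), ([321, 164, 23, 16, 164], [332.4, 171.2]), ([276, 203, 18, 20, 232], [284.6, 212.5]), ([283, 246, 20, 24, 327], [292.5, 258.4])]
scene [280.2 256.7]
scene [283.6 213.4]
```

Call:
{"name": "play_rows", "arguments": {"deltas": [{"dx": -0.3,"dy": 0.08,"dz": 0,"spin": 0},{"dx": -0.5,"dy": 0.14,"dz": 0,"spin": 0},{"dx": -0.6,"dy": 0.18,"dz": 0.2,"spin": 0},{"dx": -0.6,"dy": 0.18,"dz": 0.4,"spin": 0},{"dx": -0.5,"dy": 0.14,"dz": 0.5,"spin": 0},{"dx": -0.3,"dy": 0.08,"dz": 0.5,"spin": 0},{"dx": -0.08,"dy": 0.02,"dz": 0.5,"spin": 0},{"dx": 0,"dy": 0,"dz": 0.4,"spin": 0},{"dx": 0,"dy": 0,"dz": 0.3,"spin": 0},{"dx": 0,"dy": 0,"dz": 0.2,"spin": 0},{"dx": 0,"dy": 0,"dz": 0.07,"spin": 0},{"dx": 0,"dy": 0,"dz": 0.03,"spin": 0},{"dx": 0,"dy": 0,"dz": 0,"spin": 0},{"dx": 0,"dy": 0,"dz": 0,"spin": 0}]}}

```text
clock: 43.9
position: [0.4709, -0.2062, 0.1667]
tcp_rot: [0.0, 0.999, -0.041, 0.001]
ft_force: [0.6, 0.0, -8.3]
grip_width: 0.0495
grasp_force: 67.8
```

Call:
{"name": "play_rows", "arguments": {"deltas": [{"dx": 0,"dy": 0,"dz": 0.02,"spin": 0},{"dx": 0,"dy": 0,"dz": 0.02,"spin": 0},{"dx": 0,"dy": 0,"dz": 0,"spin": 0},{"dx": 0,"dy": 0,"dz": 0,"spin": 0}]}}

```text
clock: 44.3
position: [0.4704, -0.2059, 0.1643]
tcp_rot: [-0.0, 0.999, -0.041, -0.0]
ft_force: [-0.4, -1.1, -8.0]
grip_width: 0.0497
grasp_force: 67.8
```

Call:
{"name": "play_rows", "arguments": {"deltas": [{"dx": 0,"dy": 0,"dz": 0.02,"spin": 0},{"dx": 0,"dy": 0,"dz": 0.02,"spin": 0},{"dx": 0,"dy": 0,"dz": 0,"spin": 0},{"dx": 0,"dy": 0,"dz": 0,"spin": 0}]}}

```text
clock: 44.7
position: [0.4707, -0.2061, 0.1632]
tcp_rot: [0.0, 0.999, -0.041, 0.0]
ft_force: [-0.3, 1.2, -3.4]
grip_width: 0.0499
grasp_force: 68.2
```

Call:
{"name": "play_rows", "arguments": {"deltas": [{"dx": 0,"dy": 0,"dz": 0.02,"spin": 0},{"dx": 0,"dy": 0,"dz": 0,"spin": 0},{"dx": 0,"dy": 0,"dz": 0,"spin": 0}]}}

```text
clock: 45.0
position: [0.4711, -0.2063, 0.1631]
tcp_rot: [0.0, 0.999, -0.041, 0.001]
ft_force: [-0.6, 0.9, 4.6]
grip_width: 0.05
grasp_force: 68.8
```

Call:
{"name": "play_rows", "arguments": {"deltas": [{"dx": 0,"dy": 0,"dz": 0,"spin": 0},{"dx": 0,"dy": 0,"dz": 0,"spin": 0},{"dx": 0,"dy": 0,"dz": 0,"spin": 0},{"dx": 0,"dy": 0,"dz": 0,"spin": 0},{"dx": 0,"dy": 0,"dz": 0,"spin": 0},{"dx": 0,"dy": 0,"dz": -0.2,"spin": 0},{"dx": 0,"dy": 0,"dz": -0.4,"spin": 0},{"dx": 0,"dy": 0,"dz": -0.7,"spin": 0},{"dx": 0,"dy": 0,"dz": -1,"spin": 0},{"dx": 0,"dy": 0,"dz": -0.6,"spin": 0},{"dx": 0,"dy": 0,"dz": -0.2,"spin": 0},{"dx": 0,"dy": 0,"dz": 0,"spin": 0}], "hand": 0.85}}

```text
clock: 46.2
position: [0.4709, -0.2063, 0.2871]
tcp_rot: [0.001, 0.999, -0.041, 0.001]
ft_force: [-0.2, 0.1, 0.0]
grip_width: 0.0729
grasp_force: 0.0
```

```bash
python3 - <<'E'
from h import *
plan(.475,-.42,.29,-.0822)
# timer keys
c,s=np.cos(-.0739),np.sin(-.0739)
for n,l in(('red',(0,.023)),('yellow',(0,-.023)),('green',(-.043,.023)),('blue',(-.043,-.023))): print(n,round(.5507+c*l[0]-s*l[1],4),round(-.3781+s*l[0]+c*l[1],4))
E
```

```text
at [ 0.4709 -0.2063  0.2871] -0.0822 t 46.2
total units [ 0.541  5.317 -0.072] spin 0.0 norm rows>= 4.5
red 0.5524 -0.3552
yellow 0.549 -0.401
green 0.5095 -0.352
blue 0.5061 -0.3979
```

Call:
{"name": "play_rows", "arguments": {"deltas": [{"dx": -0.05,"dy": 0.5,"dz": 0,"spin": 0},{"dx": -0.1,"dy": 1,"dz": 0,"spin": 0},{"dx": -0.1,"dy": 1,"dz": 0,"spin": 0},{"dx": -0.1,"dy": 1,"dz": 0,"spin": 0},{"dx": -0.1,"dy": 1,"dz": 0,"spin": 0},{"dx": -0.1,"dy": 1,"dz": 0,"spin": 0},{"dx": -0.1,"dy": 1,"dz": 0,"spin": 0},{"dx": 0,"dy": 0.7,"dz": 0,"spin": 0},{"dx": 0,"dy": 0,"dz": 0,"spin": 0},{"dx": 0,"dy": 0,"dz": 0,"spin": 0}], "hand": 0}}

```text
clock: 47.2
position: [0.4203, -0.4902, 0.2834]
tcp_rot: [-0.002, 0.999, -0.041, -0.001]
ft_force: [0.1, -0.4, 0.4]
grip_width: 0.0002
grasp_force: 0.0
```

```bash
python3 - <<'E'
from h import *
f=grab('top','t22'); g=grab('scene','s22'); print(pose()[:2])
for X in((.4437,.0395,.1),(.4615,-.118,.1),(.471,-.206,.1)): print(proj(f,X).round(1),proj(g,X).round(1))
cv2.imwrite('pics/m22.png',np.hstack([cv2.resize(f['pixels'][165:295,140:340],(800,520),interpolation=2)]))
cv2.imwrite('pics/m22.png',np.vstack([cv2.resize(f['pixels'][190:290,140:340],(600,300),interpolation=2),cv2.resize(g['pixels'][170:320,190:390],(400,300),interpolation=2)[:, :].repeat(1,0) if 0 else np.pad(cv2.resize(g['pixels'][170:320,190:390],(400,300),interpolation=2),((0,0),(0,200),(0,0)))]))
E
```

```text
(array([ 0.42101378, -0.48946788,  0.28461502]), np.float64(-0.08132516547887814))
[221.9 234.6] [280.7 252.1]
[277.7 229.2] [284.1 208.7]
[308.6 226.4] [285.9 188. ]
```

View pics/m22.png

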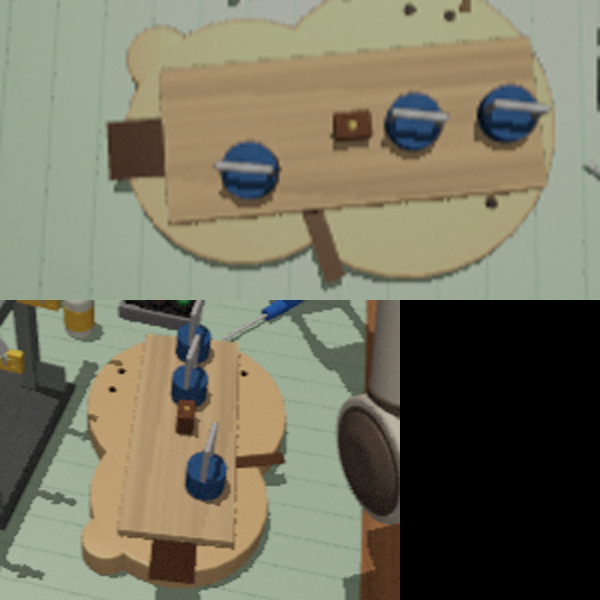

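The picture shows all three weights upright on the board, at (249,170), (414,121) and (508,114). The first has been knocked about 3 cm towards the robot edge. I'll check its margin in numbers.

```bash
python3 - <<'E'
from h import *
f=load('top'); q=lambda p:crop(p,3,140,190)
b=fit(f,[(.185,.075,.06),(.185,-.075,.06),(-.185,-.075,.06),(-.185,.075,.06),(0,0,.097)],[q(p) for p in[(170,223),(163,70),(529,38),(546,187),(352,125)]],[.45,-.06,1.68])
c,s=np.cos(b[2]),np.sin(b[2])
m=cv2.inRange(cv2.cvtColor(f['pixels'],cv2.COLOR_BGR2HSV),(100,90,15),(125,255,255))
for p in((249,170),(414,121),(508,114)):
    P=px(f,*q(p),.085); d=P[:2]-b[:2]; print(P.round(4),'local',(c*d[0]+s*d[1]).round(4),(-s*d[0]+c*d[1]).round(4))
g=load('scene'); print('scene w1',[px(g,292.5,258.4,z).round(4) for z in(.08,.085)])
plan(.5524,-.3552,.10,-.0739)
E
```

```text
[ 0.4546 -0.0606  1.6765] res px [-0.6  0.1 -1.3 -0.3  0.5 -0.5  1.   0.4  0.4  0.1]
[0.4115 0.0375 0.085 ] local 0.1021 0.0324
[ 0.4606 -0.119   0.085 ] local -0.0588 0.0002
[ 0.4688 -0.2094  0.085 ] local -0.1495 0.0015
scene w1 [array([0.4108, 0.0374, 0.08  ]), array([0.4106, 0.0411, 0.085 ])]
at [ 0.421  -0.4895  0.2846] -0.0813 t 47.3
total units [ 3.001 -3.612  4.615] spin -0.007 norm rows>= 5.5
```

The board sits within 1 mm of the strip, and every weight is wholly on it, the tightest with a 15 mm margin. On to the keys, red first.

Call:
{"name": "play_rows", "arguments": {"deltas": [{"dx": 0.3,"dy": -0.36,"dz": 0,"spin": 0},{"dx": 0.6,"dy": -0.7,"dz": 0.2,"spin": 0},{"dx": 0.6,"dy": -0.75,"dz": 0.4,"spin": 0},{"dx": 0.6,"dy": -0.75,"dz": 0.6,"spin": 0},{"dx": 0.6,"dy": -0.7,"dz": 0.6,"spin": 0},{"dx": 0.3,"dy": -0.35,"dz": 0.7,"spin": 0},{"dx": 0,"dy": 0,"dz": 0.8,"spin": 0},{"dx": 0,"dy": 0,"dz": 0.8,"spin": 0},{"dx": 0,"dy": 0,"dz": 0.5,"spin": 0},{"dx": 0,"dy": 0,"dz": 0,"spin": 0},{"dx": 0,"dy": 0,"dz": 0,"spin": 0}]}}

```text
clock: 48.4
position: [0.553, -0.3555, 0.1026]
tcp_rot: [-0.0, 0.999, -0.04, 0.0]
ft_force: [0.7, -0.2, 0.4]
grip_width: -0.0003
grasp_force: 0.0
```

```bash
python3 - <<'E'
from h import *
f=grab('wrist','w23'); p,ps,_=pose()
h=cv2.cvtColor(f['pixels'],cv2.COLOR_BGR2HSV)
for n,lo,hi in(('red',(0,150,70),(6,255,255)),('yellow',(25,150,70),(34,255,255)),('green',(50,120,40),(75,255,255)),('blue',(105,120,60),(120,255,255))):
    m=cv2.inRange(h,lo,hi); k,_,st,c=cv2.connectedComponentsWithStats(m)
    if k>1:
        i=1+st[1:,4].argmax(); print(n,st[i].tolist(),c[i].round(1),px(f,*c[i],.037).round(4))
plan(.5524,-.3552,.07,-.0739)
E
```

```text
red [234, 207, 36, 29, 618] [250.2 219.1] [ 0.5501 -0.3505  0.037 ]
yellow [302, 205, 38, 38, 1101] [320.3 223.9] [ 0.5425 -0.3999  0.037 ]
blue [302, 262, 24, 12, 104] [310.7 266.9] [ 0.5084 -0.3922  0.037 ]
at [ 0.5535 -0.3565  0.1038] -0.0812 t 48.45
total units [-0.03  -0.029  0.844] spin -0.007 norm rows>= 0.7
```

Call:
{"name": "play_rows", "arguments": {"deltas": [{"dx": -0.06,"dy": -0.02,"dz": 0.3,"spin": 0},{"dx": 0,"dy": 0,"dz": 0.3,"spin": 0},{"dx": 0,"dy": 0,"dz": 0.2,"spin": 0},{"dx": 0,"dy": 0,"dz": 0.1,"spin": 0},{"dx": 0,"dy": 0,"dz": 0.05,"spin": 0},{"dx": 0,"dy": 0,"dz": 0.05,"spin": 0},{"dx": 0,"dy": 0,"dz": 0,"spin": 0},{"dx": 0,"dy": 0,"dz": 0,"spin": 0}]}}

```text
clock: 49.25
position: [0.5505, -0.3563, 0.0701]
tcp_rot: [0.0, 0.999, -0.041, -0.001]
ft_force: [-18.8, 15.1, 48.6]
grip_width: -0.0001
grasp_force: 24.3
```

Call:
{"name": "play_rows", "arguments": {"deltas": [{"dx": 0,"dy": 0,"dz": -0.2,"spin": 0},{"dx": 0,"dy": 0,"dz": -0.1,"spin": 0},{"dx": 0,"dy": 0,"dz": 0,"spin": 0},{"dx": 0,"dy": 0,"dz": 0,"spin": 0}]}}

```text
clock: 49.65
position: [0.5504, -0.3562, 0.0738]
tcp_rot: [0.0, 0.999, -0.041, 0.001]
ft_force: [2.6, -0.7, 2.8]
grip_width: -0.0
grasp_force: 1.4
```

```bash
python3 - <<'E'
from h import *
p,ps,s=pose(); print(p,ps,s['ft_force'],ctrl.tip_reach)
f=grab('top','t24'); g=grab('scene','s24')
for n in('s22','s24'):
    h=cv2.cvtColor(cv2.imread(f'pics/{n}.png'),cv2.COLOR_BGR2HSV)
    for k,lo,hi in(('red',(0,150,70),(6,255,255)),('yellow',(25,150,70),(34,255,255)),('green',(50,120,40),(75,255,255)),('blue',(105,120,60),(120,255,255))):
        m=cv2.inRange(h,lo,hi)[140:190,240:310]; mm=cv2.moments(m,True); print(n,k,mm['m00'],(mm['m10']/max(mm['m00'],1)+240,mm['m01']/max(mm['m00'],1)+140))
print('tip proj',proj(g,[p[0],p[1],p[2]-.025]),proj(g,[.5524,-.3552,.036]),proj(g,[.549,-.401,.036]))
E
```

```text
[ 0.55044652 -0.35621202  0.07376334] -0.08241242414800447 [ 2.56231944 -0.74145853  2.77553717] 0.025
s22 red 34.0 (268.97058823529414, 166.3235294117647)
s22 yellow 23.0 (272.3478260869565, 158.47826086956522)
s22 green 42.0 (281.2857142857143, 168.9047619047619)
s22 blue 103.0 (285.33009708737865, 177.59223300970874)
s24 red 18.0 (268.94444444444446, 167.66666666666666)
s24 yellow 1.0 (274.0, 160.0)
s24 green 37.0 (281.2162162162162, 169.32432432432432)
s24 blue 98.0 (285.4387755102041, 177.70408163265307)
tip proj [269.23721878 165.79684191] [268.46180526 168.69631745] [271.91979832 160.64930949]
```

```bash
python3 - <<'E'
from h import *
f=load('top'); z=.05
r=fit(f,[(0,.023,z),(0,-.023,z),(-.043,.023,z),(-.043,-.023,z)],[crop(p,3.2,150,105) for p in[(652,313),(702,318),(652,358),(699,362)]],[.45,-.3,0])
c,s=np.cos(r[2]),np.sin(r[2])
for n,l in(('red',(0,.023)),('yellow',(0,-.023)),('green',(-.043,.023)),('blue',(-.043,-.023))): print(n,round(r[0]+c*l[0]-s*l[1],4),round(r[1]+s*l[0]+c*l[1],4))
f=load('wrist'); print(px(f,320.3,223.9,.05))
a=plan(.545,-.396,.0938,-.0824); plan(.506,-.3475,.0938,-.0824,a)
E
```

```text
[ 0.5487 -0.3739 -0.0739] res px [ 0.2 -0.  -0.2 -0.2 -0.3  0.   0.3  0.2]
red 0.5504 -0.351
yellow 0.547 -0.3968
green 0.5075 -0.3478
blue 0.5041 -0.3937
[ 0.54818498 -0.39713717  0.05      ]
at [ 0.5503 -0.3562  0.0736] -0.0824 t 49.75
total units [-0.05   1.004 -0.504] spin -0.0 norm rows>= 0.9
total units [-1.071 -1.128 -0.   ] spin -0.0 norm rows>= 1.3
```

Call:
{"name": "play_rows", "arguments": {"deltas": [{"dx": 0,"dy": 0,"dz": -0.3,"spin": 0},{"dx": 0,"dy": 0,"dz": -0.3,"spin": 0},{"dx": -0.02,"dy": 0.5,"dz": 0,"spin": 0},{"dx": 0,"dy": 0.52,"dz": 0,"spin": 0},{"dx": 0,"dy": 0,"dz": 0,"spin": 0},{"dx": 0,"dy": 0,"dz": 0,"spin": 0},{"dx": 0,"dy": 0,"dz": 0.3,"spin": 0},{"dx": 0,"dy": 0,"dz": 0.15,"spin": 0},{"dx": 0,"dy": 0,"dz": 0.08,"spin": 0},{"dx": 0,"dy": 0,"dz": 0.06,"spin": 0},{"dx": 0,"dy": 0,"dz": 0.05,"spin": 0},{"dx": 0,"dy": 0,"dz": 0.04,"spin": 0},{"dx": 0,"dy": 0,"dz": 0,"spin": 0},{"dx": 0,"dy": 0,"dz": 0,"spin": 0}]}}

```text
clock: 51.15
position: [0.5461, -0.3962, 0.0711]
tcp_rot: [-0.0, 0.999, -0.041, 0.0]
ft_force: [-1.2, 2.8, 5.0]
grip_width: -0.0001
grasp_force: 2.1
```

Call:
{"name": "play_rows", "arguments": {"deltas": [{"dx": 0,"dy": 0,"dz": 0.04,"spin": 0},{"dx": 0,"dy": 0,"dz": 0.04,"spin": 0},{"dx": 0,"dy": 0,"dz": 0,"spin": 0},{"dx": 0,"dy": 0,"dz": 0,"spin": 0}]}}

```text
clock: 51.55
position: [0.5462, -0.3964, 0.0708]
tcp_rot: [0.0, 0.999, -0.041, -0.0]
ft_force: [-8.4, 8.2, 20.2]
grip_width: 0.0002
grasp_force: 9.9
```

Call:
{"name": "play_rows", "arguments": {"deltas": [{"dx": 0,"dy": 0,"dz": -0.3,"spin": 0},{"dx": 0,"dy": 0,"dz": -0.4,"spin": 0},{"dx": 0,"dy": 0,"dz": 0,"spin": 0},{"dx": -0.5,"dy": -0.53,"dz": 0,"spin": 0},{"dx": -0.56,"dy": -0.6,"dz": 0,"spin": 0},{"dx": 0,"dy": 0,"dz": 0,"spin": 0},{"dx": 0,"dy": 0,"dz": 0,"spin": 0},{"dx": 0,"dy": 0,"dz": 0.3,"spin": 0},{"dx": 0,"dy": 0,"dz": 0.15,"spin": 0},{"dx": 0,"dy": 0,"dz": 0.08,"spin": 0},{"dx": 0,"dy": 0,"dz": 0.06,"spin": 0},{"dx": 0,"dy": 0,"dz": 0.05,"spin": 0},{"dx": 0,"dy": 0,"dz": 0.04,"spin": 0},{"dx": 0,"dy": 0,"dz": 0,"spin": 0},{"dx": 0,"dy": 0,"dz": 0,"spin": 0}]}}

```text
clock: 53.05
position: [0.5076, -0.3485, 0.0708]
tcp_rot: [0.0, 0.999, -0.041, -0.0]
ft_force: [-5.7, 3.6, 16.6]
grip_width: 0.0001
grasp_force: 8.1
```

Green is bottomed too. I'll rise, retreat and check that nothing has changed.

Call:
{"name": "play_rows", "arguments": {"deltas": [{"dx": 0,"dy": 0,"dz": -0.3,"spin": 0},{"dx": 0,"dy": 0,"dz": -0.5,"spin": 0},{"dx": 0,"dy": 0,"dz": -1,"spin": 0},{"dx": 0,"dy": 0,"dz": -1,"spin": 0},{"dx": 0,"dy": 0,"dz": -1,"spin": 0},{"dx": 0,"dy": 0,"dz": -1,"spin": 0},{"dx": -0.4,"dy": 0.6,"dz": -0.6,"spin": 0},{"dx": -0.6,"dy": 1,"dz": 0,"spin": 0},{"dx": -0.6,"dy": 1,"dz": 0,"spin": 0},{"dx": -0.4,"dy": 0.8,"dz": 0,"spin": 0},{"dx": 0,"dy": 0,"dz": 0,"spin": 0},{"dx": 0,"dy": 0,"dz": 0,"spin": 0},{"dx": 0,"dy": 0,"dz": 0,"spin": 0}]}}

```text
clock: 54.35
position: [0.4171, -0.4759, 0.2841]
tcp_rot: [-0.0, 0.999, -0.041, 0.0]
ft_force: [-0.5, -0.4, 1.0]
grip_width: -0.0001
grasp_force: 0.0
```

```bash
python3 - <<'E'
from h import *
f=grab('top','t30'); g=grab('scene','s30'); print(pose()[0])
for n,box in(('t',{'board+weights':(190,200,325,265),'w1':(208,232,240,262),'w2':(265,220,295,245),'w3':(295,215,330,242),'handle':(248,222,268,242),'sd':(330,240,395,295),'glue':(318,145,345,178),'wax':(150,145,178,172)}),('s',{'w1':(278,235,310,272),'w2':(270,195,300,225),'sd':(300,160,350,195),'wax':(155,295,190,335)})):
    a=cv2.imread(f'pics/{n}22.png'); b=cv2.imread(f'pics/{n}30.png')
    for k,(u0,v0,u1,v1) in box.items():
        r=cv2.matchTemplate(b[v0-15:v1+15,u0-15:u1+15],a[v0:v1,u0:u1],cv2.TM_CCOEFF_NORMED); _,m,_,l=cv2.minMaxLoc(r); print(n,k,round(m,2),l[0]-15,l[1]-15)
# bystanders against the first frame
a=cv2.imread('pics/top.png'); b=cv2.imread('pics/t30.png')
for k,(u0,v0,u1,v1) in {'sd':(330,240,395,295),'glue':(318,145,345,178),'wax':(150,145,178,172)}.items():
    r=cv2.matchTemplate(b[v0-15:v1+15,u0-15:u1+15],a[v0:v1,u0:u1],cv2.TM_CCOEFF_NORMED); _,m,_,l=cv2.minMaxLoc(r); print('first',k,round(m,2),l[0]-15,l[1]-15)
E
```

```text
[ 0.41733299 -0.47569573  0.28428797]
t board+weights 1.0 0 0
t w1 1.0 0 0
t w2 1.0 0 0
t w3 1.0 0 0
t handle 1.0 0 0
t sd 0.95 0 0
t glue 1.0 0 0
t wax 1.0 0 0
s w1 1.0 0 0
s w2 1.0 0 0
s sd 0.93 0 0
s wax 1.0 0 0
first sd 0.73 0 0
first glue 1.0 0 0
first wax 1.0 0 0
```

Nothing has moved, so I'm handing in.

```bash
python3 -c "
from workcell import ctrl
print(ctrl.close_job())"
```

```text
the job is handed in; nothing more can be done
None
```

The job is handed in, with no verdict returned: the board lies within about 1 mm of the strip's centre, all three weights stand upright and wholly on it (one was knocked about 3 cm after I set it down; I left it there, 15 mm inside the edge), and red, yellow and green were pressed in that order; red went about 5 mm off-centre at 49 N, harder than intended.

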